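# Set the trolley's task lamp over the jigger

## Robot

A 7-joint arm with a two-finger parallel gripper is mounted at the origin on the work surface. World frame = base frame: x ahead of the robot, y to its left, z up, the work surface at z = 0. Lengths are in m, angles in rad, forces in N, time in s.
With the tool pointing down it reaches from about 0.425 to 0.925 m from the base axis. Payload 6.8 kg.
Tool frame: the origin (TCP) lies between the finger pads; the fingertips stand finger_overhang ahead of it and the grasp point (between the pads) lies 6 mm ahead of it (finger_overhang is the distance from the TCP to the fingertips, in m); z points along the fingers, y is the line along which they close (so a half turn about z gives the same grasp; the last joint's range is limited). The gripper opens to 85 mm and grips with 20 to 120 N. Pads are 22 mm wide; open, the fingers measure 114 mm over their backs; the gripper's body (76 mm by 85 mm) begins 54 mm behind the grasp point. The pads swing forward as they close: fully open they stand 13 mm farther back than shut.
Start: joints at [-1.285, 0.477, 0.022, 1.555, -0.011, 1.109, -0.083], TCP at [0.259, 0.623, 0.231] pointing down, gripper open.
Joint ranges: [-2.96, 2.96], [-0.34, 2.1], [-1.41, 1.46], [0.24, 2.44], [-1.37, 4.51], [0.17, 1.92], [-2.96, 2.96]. Speed limits (rad/s): [2.39, 2.39, 3.14, 3.14, 3.14, 3.14, 3.14].

## Interface

Orientations are given as a unit quaternion [w, x, y, z].
In Python, from station import * gives the robot as it stands.
- The arm moves only by the tool drive_tool, never from a script. Its argument "increments" is a list of rows, each an object of numbers: "claw": the finger opening in m, from 0 to 0.0854; "dx", "dy", "dz": the shift along the tool's x, y, z in m; "wx", "wy", "wz": the turn, a rotation vector about the tool's x, y, z in degrees. A call has 1 to 20 rows; each row shifts and turns the commanded pose from where the row before left it, along the tool's axes as they then stand; what a row does not reach is not made up. A row lasts 1/8 s, in which the tool goes at most 62.5 mm and 10.7 degrees, less where a joint would pass 70% of its speed; a pose out of reach is approached as far as the arm can. A call with a gripper value outside its range is refused whole. The fingers move at their own pace and stop on an object; "newtons" is the grip in N (left out, the last holds). Time passes only in rows, so rows that do not move let the fingers close. It gives the time, the measured TCP pose, the force, the opening and the grip force at its end, in the units of the state.
- get_obs(): the state, without advancing time (a new reading comes with each control period).
- read_camera(name): name is "scene" or "top"; returns (picture, depth): 480x640x3 uint8, red, green, blue; 480x640 float32, m along the optical axis (not along the pixel's ray), 0 where there is no reading.
- calibration(name): a dict with "intrinsics" (3x3 intrinsics, pixels), "R" (3x3) and "t" (3): a world point X has camera coordinates R X + t. Camera axes: x right, y down, z forward; pixel columns grow to the right and rows downward; lengths in m; the calibration is good to about 2 mm. A picture is of the moment at which its call begins. calibration takes no time and is no camera call.
- hand_in(): hands the job in; it is judged then, once.
The state is a dict: "t": time; "q": joint angles; "joint_vel": joint speeds; "joint_torque": joint torques, N m; "eef_pos": TCP position; "tool_rot": TCP orientation; "contact_force": force on the tool from outside, world axes, zero at the start; "torque": the same for the moment, N m; "gripper_width": opening from 0.0 (shut) to 1.0 (fully open); "grasp_force": force on a finger pad.
Only numpy, scipy, OpenCV 4.12 (cv2) and the standard library are available. Lean on these libraries where they do the work, as an engineer would, in place of code of your own. Each camera call takes 0.05 s, during which the arm holds its last target. There are 200 camera calls.

## Task

Carry the little task lamp, its arm still folded down, to the cork mat, stand it upright wholly on the mat with its arm pointing towards the jigger, and let go of it. Then raise the arm by its wooden grip until it is level, so that the shade hangs over the jigger, and let go. Last, press lightly down on the wooden grip with your fingertips to check that the hinge holds the arm level, and leave it so; do not drop or tip the lamp, and do not disturb the jigger, the glasses or anything else on the trolley.

Things in the scene. Friction and masses are not known exactly. Their poses are not given: they have to be found in the camera images.
- lamp: Battery lamp, 0.86 kg, loose: round dark base (120 mm diameter, 18 thick) and central square steel post (16 x 16 mm, sides along x and y) up to the hinge at 270 mm; its knuckle, 16 mm wide along y, ends at 284 mm. Origin: centre of the underside; +x: the way the arm points. Starts left or right of the mat. Can be carried from above by the post's two y faces under the hinge.
- lamp_arm (a joint): Arm angle, rad: 0 level, negative folded down, positive above level; range -1.0 to 0.7, starts -0.8 to -0.45. Friction hinge, axis along the lamp's y: friction 0.25 N m plus 0.06 N m of arm weight, so the arm stays where it is left, and gives way to about 1 N down or 1.7 N up at the grip. Arm, shade and wooden grip are one rigid piece of 60 g.
- lamp_hinge (a point): The hinge axis in the middle of the post, 270 mm above the lamp's underside.
- lamp_grip (a point): Centre of the wooden grip at the end of the arm, 190 mm from the hinge axis: a bar 60 mm long along the arm, 16 mm wide (along the lamp's y), 16 mm thick. Frame: x along the arm outward, y along the hinge axis, z to the arm's upper side.
- lamp_shade (a point): Centre of the shade's open lower rim (64 mm diameter). The aluminium shade hangs under the arm, its axis 140 mm from the hinge and the rim 50 mm below the arm's centre line; it is fixed square to the arm, so it points straight down when the arm is level.
- mat: Square cork mat, 180 x 180 mm, 4 mm thick, fixed to the trolley top. Origin: centre of its underside; x and y along its sides. The jigger stands beyond its +x side.
- jigger: Stainless bar jigger, a double cone with a narrow waist: 85 mm tall, 44 mm across the top, 39 mm across the foot; loose, 120 g. Origin: centre of the foot. Stands 125 to 155 mm from the centre of the mat. It must stay where it is.
- tumbler_a: Glass tumbler, 82 mm across, 90 mm tall, heavy base; origin: centre of its underside. To the left of and beyond the jigger. Bystander.
- tumbler_b: The same tumbler, to the right of and beyond the jigger. Bystander.
- bucket: Steel ice bucket, 132 mm across the rim, 125 mm tall, two small ring handles; origin: centre of its underside. Stands on the side of the trolley that the lamp does not. Bystander.
- mallet: Wooden ice mallet lying down: head 58 mm diameter, 110 mm long, handle 200 mm long; origin on the surface under the head's centre, handle along -x. Bystander on the right.
- stopper: Steel bottle stopper standing on its cap, 36 mm across, 55 mm tall; origin: centre of its underside. Bystander on the left.

How it is judged:
On the way, in this order (a step that is already met when the one before it is completed fails the run):
1. the lamp stands upright on the mat, let go, its arm still folded down (x of lamp in the frame of mat between -0.03 and 0.03 m and y of lamp in the frame of mat between -0.03 and 0.03 m and z of lamp in the frame of mat below 0.008 m and angle between lamp's own z axis and vertical below 0.05 rad and contact force between the fingers and lamp below 0.05 N and value of joint lamp_arm below -0.3 rad and linear speed of lamp below 0.03 m/s), for 0.2 s.
2. the arm is level and let go of, the lamp still on the mat (x of lamp in the frame of mat between -0.03 and 0.03 m and y of lamp in the frame of mat between -0.03 and 0.03 m and z of lamp in the frame of mat below 0.008 m and angle between lamp's own z axis and vertical below 0.05 rad and value of joint lamp_arm between -0.09 and 0.09 rad and contact force between the fingers and lamp below 0.05 N), for 0.4 s.
3. the fingers press down on the grip (over 0.3 N) while the arm stays level (value of joint lamp_arm between -0.09 and 0.09 rad and contact force between the fingers and lamp above 0.3 N and z of the grasp point in the frame of lamp_grip above 0.014 m and horizontal distance between the grasp point and lamp_grip below 0.05 m), for 0.15 s.
At the end, for the whole second after the job is handed in: Lamp upright, still and untouched, its centre within 30 mm of the mat's centre along each side; arm level within 0.09 rad; shade's centre within 30 mm of the jigger's axis seen from above; jigger within 10 mm and bystanders within 15 mm of where they were (all of step 2 and horizontal distance between lamp_shade and jigger below 0.03 m and linear speed of lamp below 0.01 m/s and velocity of joint lamp_arm between -0.05 and 0.05 rad/s).
It fails at once if the lamp is let go of in mid-air (over 20 mm up) (height (world z) of lamp above 0.02 m and contact force between the fingers and lamp below 0.01 N).
It fails at once if the lamp is tipped by more than 0.4 rad (angle between lamp's own z axis and vertical above 0.4 rad).
It fails at once if the jigger is moved by more than 10 mm or knocked over (distance of jigger from where it was at the start of the episode above 0.01 m or angle between jigger's own z axis and vertical above 0.3 rad).
It fails at once if a glass, the bucket, mallet, or stopper is moved by more than 15 mm (distance of any of tumbler_a, tumbler_b, bucket, mallet, stopper from where it was at the start of the episode above 0.015 m).
It also fails if it takes over 61 s, if anything falls off the work surface, if the arm or the gripper's body presses on something with over 40 N, if the wrist force passes 120 N, or if a joint passes its speed limit or range.

## Working session

There is one attempt and no reset: what is moved stays moved. The work goes in short steps, Python scripts to look and compute and a tool call to move; the robot and the scene stay as the last step left them, time stands still between calls to the robot, and variables do not carry over. Pictures are saved under pics/ and viewed, at most 10 in all, crops included, and the job is handed in when it is done.

Besides the shell and the picture viewer there is one more tool, called after "Emit:" as name(argument=value, ...) on one line, values as JSON. drive_tool: Moves the arm, as the interface text tells. Its arguments: {"type":"object","properties":{"increments":{"type":"array","items":{"type":"object","properties":{"claw":{"type":"number"},"dx":{"type":"number"},"dy":{"type":"number"},"dz":{"type":"number"},"wx":{"type":"number"},"wy":{"type":"number"},"wz":{"type":"number"}}}},"newtons":{"type":"number"}},"required":["increments"]}

```bash
mkdir -p pics; ls; cat > h.py <<'E'
from station import *
import numpy as np, cv2
def pts(name,depth):
    c=calibration(name);K=np.array(c["intrinsics"]);R=np.array(c["R"]);t=np.array(c["t"])
    v,u=np.mgrid[0:480,0:640]
    P=np.stack([(u-K[0,2])/K[0,0]*depth,(v-K[1,2])/K[1,1]*depth,depth],-1)
    W=(P-t)@R
    W[depth<=0]=np.nan
    return W
def look(name,save=None):
    p,d=read_camera(name)
    if save: cv2.imwrite("pics/"+save,p[:,:,::-1])
    return p,d,pts(name,d)
E
python3 - <<'E'
from h import *
for n in("scene","top"):
    p,d,W=look(n,n+"0.png"); np.savez("/tmp/"+n,p=p,W=W)
    c=calibration(n); print(n,-np.array(c["R"]).T@np.array(c["t"]),c["R"],c["intrinsics"])
print(get_obs())
E
```

```text
pics
scene [1.11858081 0.58548532 0.82393283] [[-0.76285799  0.64639705  0.01478298]
 [ 0.39989692  0.48966555 -0.77479681]
 [-0.50806509 -0.58514827 -0.63203747]] [[527.07163798   0.         318.57780606]
 [  0.         527.07163798 244.56000837]
 [  0.           0.           1.        ]]
top [ 0.52349175 -0.01069475  1.17380969] [[ 0.01511024 -0.99981163  0.01218144]
 [-0.99634498 -0.01607998 -0.0838935 ]
 [ 0.08407358 -0.01086927 -0.99640027]] [[436.78969168   0.         311.99673458]
 [  0.         436.78969168 233.21156928]
 [  0.           0.           1.        ]]
{'t': 0.1, 'q': array([-1.28510961,  0.47773226,  0.02232662,  1.55631947, -0.0114898 ,
        1.10931507, -0.08307442]), 'joint_vel': array([ 0.00062467, -0.0016764 , -0.00090804, -0.00178432, -0.00110656,
       -0.00050855,  0.0003486 ]), 'joint_torque': array([ 4.14106878e-03, -5.97754562e+01,  1.61360152e+00, -2.81950843e+01,
        1.28063135e-02,  5.10456463e-03,  9.05502446e-06]), 'eef_pos': array([0.25879115, 0.62285218, 0.23002668]), 'tool_rot': array([-1.00926001e-04,  1.95591850e-01,  9.80685042e-01, -8.16862906e-04]), 'contact_force': array([ 0.36502773, -0.89358692, -0.48980319]), 'torque': array([-0.02722044,  0.00874505, -0.01595287]), 'grasp_force': 0.0, 'gripper_width': 1.0007318562585117}
```

View pics/scene0.png

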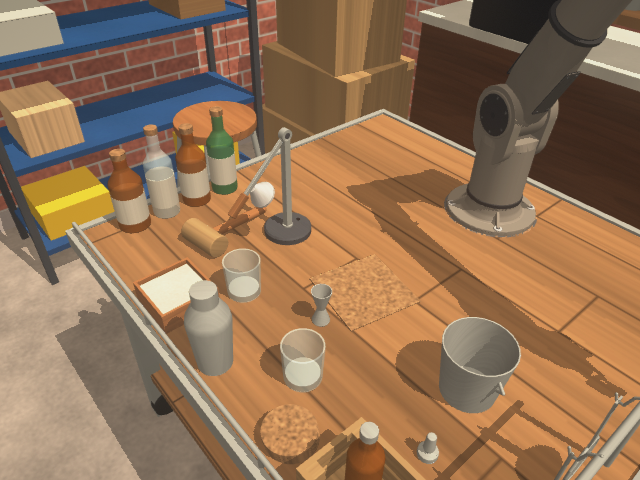

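View pics/top0.png

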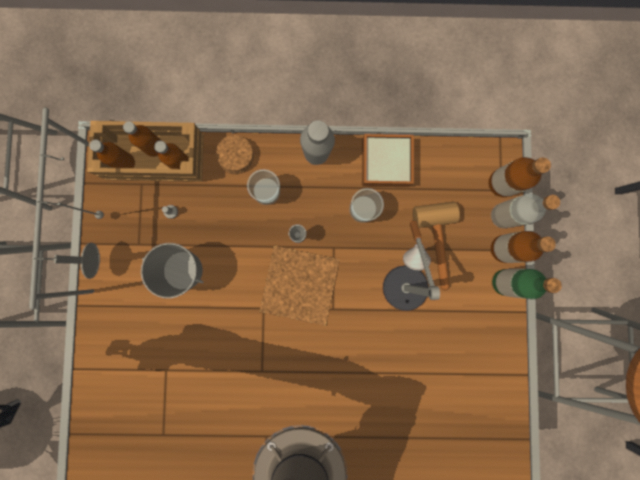

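```bash
python3 -c "
import station
print([ (n,getattr(station,n)) for n in dir(station) if not n.startswith('_')])"
```

```text
[('PlanningError', <class 'station.PlanningError'>), ('calibration', <function make.<locals>.<lambda> at 0x7f386b6e0680>), ('finger_overhang', 0.025), ('get_obs', <function make.<locals>.<lambda> at 0x7f386b6e05e0>), ('hand_in', <function connect.<locals>.done at 0x7f386b6577e0>), ('read_camera', <function make.<locals>.drawn_camera at 0x7f386b6e00e0>)]
```

Scene: the lamp stands right of the mat (top: base about (406,288), hinge (435,293), arm running up to the grip at about (417,235)). The mat is at about (300,285), the jigger at (297,233), and the mallet at (437,215) with its handle close to the lamp. Next I measure these.

```bash
python3 - <<'E'
from h import *
T=np.load("/tmp/top.npz");S=np.load("/tmp/scene.npz")
A=np.vstack([T["W"].reshape(-1,3),S["W"].reshape(-1,3)]);C=np.vstack([T["p"].reshape(-1,3),S["p"].reshape(-1,3)]).astype(int)
src=np.r_[np.zeros(307200),np.ones(307200)]
def f(s,m):
    for k in(0,1):
        w=A[m&(src==k)]
        if len(w)>5: print(s,"ts"[k],len(w),w.mean(0).round(4),"med",np.median(w,0).round(4),"mid",((np.percentile(w,2,0)+np.percentile(w,98,0))/2).round(4),"min",np.percentile(w,1,0).round(3),"max",np.percentile(w,99,0).round(3))
def box(x0,x1,y0,y1,z0,z1): return (A[:,0]>x0)&(A[:,0]<x1)&(A[:,1]>y0)&(A[:,1]<y1)&(A[:,2]>z0)&(A[:,2]<z1)
# lamp base top
W=T["W"]
for n,(u,v) in dict(base=(395,295),hinge=(435,293),mat=(300,285),jig=(297,233),grip=(417,235),mal=(437,213)).items(): print(n,W[v,u].round(3))
b=W[288,392]
bx,by=W[288,405][:2]
f("base",box(bx-.12,bx+.1,by-.12,by+.12,.012,.024)&(C.max(1)<90))
f("post",box(bx-.05,bx+.05,by-.06,by+.05,.05,.25))
f("hinge",box(bx-.05,bx+.03,by-.06,by+.05,.262,.30))
j=W[233,297]
f("jig",box(j[0]-.06,j[0]+.06,j[1]-.06,j[1]+.06,.03,.1))
f("jigrim",box(j[0]-.06,j[0]+.06,j[1]-.06,j[1]+.06,.078,.1))
# arm
m=box(bx-.02,bx+.3,by-.12,by+.12,.09,.3)
for z in np.arange(.09,.29,.02): f("z%.2f"%z,box(bx-.03,bx+.3,by-.12,by+.12,z,z+.02))
# mat corners
for n,D in(("top",T),("scene",S)):
    p=D["p"];W=D["W"]
    hsv=cv2.cvtColor(p,cv2.COLOR_RGB2HSV)
    m=(W[...,2]>.002)&(W[...,2]<.008)&(abs(W[...,0]-W.reshape(-1,3)[0,0]*0-.46)<.16)&(abs(W[...,1]-.02)<.16)
    w=W[m]; r=cv2.minAreaRect((w[:,:2]*1000).astype(np.float32)); print(n,m.sum(),r,np.median(w,0))
E
```

```text
base [ 0.462 -0.244  0.02 ]
hinge [ 0.481 -0.272  0.283]
mat [0.483 0.006 0.004]
jig [0.62  0.016 0.035]
grip [ 0.609 -0.266  0.163]
mal [ 0.675 -0.345  0.059]
base t 1274 [ 0.4815 -0.2682  0.0169] med [ 0.4861 -0.2654  0.0169] mid [ 0.4814 -0.2715  0.0171] min [ 0.425 -0.352  0.012] max [ 0.538 -0.216  0.022]
base s 109 [ 0.4997 -0.2834  0.0169] med [ 0.4919 -0.2928  0.0176] mid [ 0.4925 -0.2678  0.017 ] min [ 0.442 -0.324  0.012] max [ 0.542 -0.211  0.022]
post t 241 [ 0.4931 -0.266   0.1796] med [ 0.4853 -0.2644  0.1864] mid [ 0.5011 -0.2697  0.1552] min [ 0.472 -0.279  0.057] max [ 0.53  -0.26   0.249]
post s 762 [ 0.4874 -0.2679  0.1636] med [ 0.4867 -0.2662  0.1691] mid [ 0.4997 -0.2706  0.1517] min [ 0.472 -0.28   0.053] max [ 0.529 -0.261  0.249]
hinge t 139 [ 0.4813 -0.27    0.2779] med [ 0.4809 -0.2698  0.2795] mid [ 0.4814 -0.2708  0.2743] min [ 0.468 -0.279  0.263] max [ 0.495 -0.262  0.285]
hinge s 143 [ 0.4847 -0.268   0.2748] med [ 0.486  -0.2658  0.2754] mid [ 0.4822 -0.271   0.2745] min [ 0.467 -0.282  0.263] max [ 0.497 -0.261  0.285]
jig t 231 [0.617  0.017  0.0649
[... 3155 characters left out ...]
-0.2664  0.2599] mid [ 0.4896 -0.2689  0.26  ] min [ 0.467 -0.279  0.251] max [ 0.51  -0.262  0.27 ]
z0.27 t 128 [ 0.481  -0.2704  0.279 ] med [ 0.4809 -0.2701  0.2799] mid [ 0.481  -0.2709  0.2776] min [ 0.468 -0.279  0.27 ] max [ 0.495 -0.263  0.285]
z0.27 s 100 [ 0.4842 -0.2685  0.2784] med [ 0.4848 -0.2661  0.2783] mid [ 0.4823 -0.2709  0.278 ] min [ 0.468 -0.282  0.27 ] max [ 0.496 -0.26   0.285]
top 3714 ((459.8286437988281, 19.991989135742188), (319.398681640625, 319.5797119140625), 89.86788177490234) [0.47916402 0.00787777 0.00355651]
scene 5691 ((460.05340576171875, 20.036041259765625), (319.86614990234375, 319.71258544921875), 0.03249375522136688) [0.47896433 0.025098   0.00393127]
```

```bash
python3 - <<'E'
from h import *
for n in("top","scene"):
    D=np.load(f"/tmp/{n}.npz");W=D["W"];p=D["p"];z=W[...,2]
    z5=cv2.blur(np.nan_to_num(z).astype(np.float32),(5,5))
    g=cv2.cvtColor(p,cv2.COLOR_RGB2GRAY).astype(np.float32)
    sd=cv2.blur(g*g,(7,7))-cv2.blur(g,(7,7))**2
    m=((z5>.002)&(z5<.007)&(abs(W[...,0]-.48)<.13)&(abs(W[...,1]-.01)<.13)).astype(np.uint8)
    m=cv2.morphologyEx(m,cv2.MORPH_OPEN,np.ones((5,5)))
    k,l,s,c=cv2.connectedComponentsWithStats(m);i=1+s[1:,4].argmax();w=W[(l==i)]
    print(n,s[i],cv2.minAreaRect((w[:,:2]*1000).astype(np.float32)),w.mean(0))
    # arm yaw
    hsv=cv2.cvtColor(p,cv2.COLOR_RGB2HSV)
    q=(z>.1)&(z<.255)&(W[...,0]>.505)&(W[...,0]<.66)&(abs(W[...,1]+.265)<.06)
    wood=q&(hsv[...,1]>110); rod=q&~wood&(W[...,0]<.575)&(z>.165)
    for s,m in(("wood",wood),("rod",rod)):
        w=W[m];print(s,m.sum(),w.mean(0).round(4),np.percentile(w,2,0).round(3),np.percentile(w,98,0).round(3), np.polyfit(w[:,0],w[:,1],1),np.polyfit(w[:,0],w[:,2],1))
    cv2.imwrite(f"pics/m_{n}.png",cv2.resize(p[200:340,220:480,::-1],None,fx=3,fy=3,interpolation=cv2.INTER_CUBIC))
E
```

```text
top [ 263  248   74   75 3977] ((482.4705810546875, 8.608543395996094), (174.97544860839844, 173.96591186523438), 79.56278228759766) [0.48383301 0.00800899 0.00290471]
wood 150 [ 0.6207 -0.2631  0.1484] [ 0.595 -0.272  0.128] [ 0.645 -0.256  0.167] [-0.07949658 -0.21376138] [-0.55122108  0.49060942]
rod 291 [ 0.546  -0.266   0.1973] [ 0.508 -0.275  0.165] [ 0.573 -0.254  0.25 ] [ 0.10547928 -0.32362956] [-1.13268393  0.81575423]
scene [ 312  255  108   75 4341] ((480.4988708496094, 6.57080078125), (191.0929412841797, 187.42108154296875), 78.69197845458984) [0.48223001 0.01772361 0.00434135]
wood 246 [ 0.6223 -0.2624  0.1458] [ 0.595 -0.274  0.124] [ 0.646 -0.256  0.166] [ 0.03844285 -0.28630504] [-0.58055048  0.50704982]
rod 335 [ 0.5448 -0.2659  0.2039] [ 0.506 -0.275  0.165] [ 0.573 -0.253  0.252] [ 0.10708793 -0.32420196] [-1.12637383  0.81747433]
```

View pics/m_top.png

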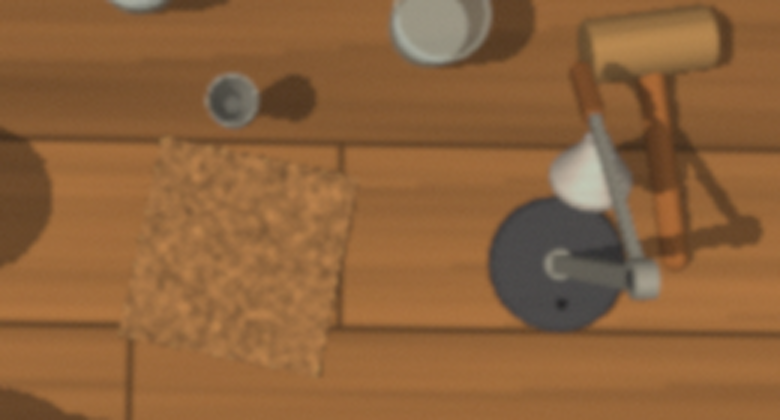

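The crop shows the mat corners at crop px (163,137), (353,180), (320,375) and (124,330), and the lamp base centre near (557,263). The arm is clear of the mallet. I'll cast rays through the corners and set out.

```bash
cat >> h.py <<'E'
def ray(name,u,v,z):
    c=calibration(name);K=np.array(c["intrinsics"]);R=np.array(c["R"]);t=np.array(c["t"])
    o=-R.T@t; d=R.T@np.linalg.solve(K,[u,v,1]); return o+d*(z-o[2])/d[2]
from scipy.spatial.transform import Rotation as Rot
def state():
    s=get_obs();q=s["tool_rot"];R=Rot.from_quat([*q[1:],q[0]]).as_matrix()
    print("t",round(s["t"],2),"tcp",s["eef_pos"].round(4),"F",s["contact_force"].round(2),"w",round(s["gripper_width"],3),"g",round(s["grasp_force"],2)); print(R.round(4)); return s,R
E
python3 - <<'E'
from h import *
c=np.array([ray("top",220+u/3,200+v/3,.004) for u,v in((163,137),(353,180),(320,375),(124,330))])
print(c.round(4),c.mean(0)); a=c[0]-c[3]+c[1]-c[2];print(np.arctan2(a[1],a[0]),[np.linalg.norm(c[i]-c[i-1]) for i in range(4)])
print("dot",ray("top",220+562/3,200+303/3,.018),"base",ray("top",220+557/3,200+263/3,.018))
E
```

```text
[[ 0.5871  0.0769  0.004 ]
 [ 0.5514 -0.0932  0.004 ]
 [ 0.3795 -0.0659  0.004 ]
 [ 0.4162  0.1075  0.004 ]] [0.48354282 0.00631386 0.004     ]
-0.16728537978158933 [np.float64(0.17356472388088579), np.float64(0.17385830727351542), np.float64(0.17406725322994365), np.float64(0.17720891632084848)]
dot [ 0.44627631 -0.27657135  0.018     ] base [ 0.48102096 -0.27228135  0.018     ]
```

Emit:
drive_tool(increments=[{"claw": 0.05, "dz": -0.045, "wz": -8.3}, {"claw": 0.05, "dz": -0.045, "wz": -8.3}, {"claw": 0.05, "dz": -0.045, "wz": -8.4}, {"dx": -0.0255, "dy": -0.0314}, {"dx": -0.0255, "dy": -0.0314}, {"dx": -0.0255, "dy": -0.0314}, {"dx": -0.0255, "dy": -0.0314}, {"dx": -0.0255, "dy": -0.0314}, {"dx": -0.0255, "dy": -0.0314}, {"dx": -0.0255, "dy": -0.0314}, {"dx": -0.0255, "dy": -0.0314}, {"dx": -0.0255, "dy": -0.0314}, {}])

```text
schema error: expected keys claw, dx, dy, dz, wx, wy, wz
```

```bash
python3 -c "
from h import *
s,R=state();print(s['q'].round(2))"
```

```text
t 0.1 tcp [0.2588 0.6229 0.23  ] F [ 0.37 -0.89 -0.49] w 1.001 g 0.0
[[-9.235e-01  3.836e-01 -5.000e-04]
 [ 3.836e-01  9.235e-01 -1.600e-03]
 [-1.000e-04 -1.600e-03 -1.000e+00]]
[-1.29  0.48  0.02  1.56 -0.01  1.11 -0.08]
```

Emit:
drive_tool(increments=[{"claw": 0.05, "dx": 0, "dy": 0, "dz": -0.045, "wx": 0, "wy": 0, "wz": -8.3}, {"claw": 0.05, "dx": 0, "dy": 0, "dz": -0.045, "wx": 0, "wy": 0, "wz": -8.3}, {"claw": 0.05, "dx": 0, "dy": 0, "dz": -0.045, "wx": 0, "wy": 0, "wz": -8.4}, {"claw": 0.05, "dx": -0.0255, "dy": -0.0314, "dz": 0, "wx": 0, "wy": 0, "wz": 0}, {"claw": 0.05, "dx": -0.0255, "dy": -0.0314, "dz": 0, "wx": 0, "wy": 0, "wz": 0}, {"claw": 0.05, "dx": -0.0255, "dy": -0.0314, "dz": 0, "wx": 0, "wy": 0, "wz": 0}, {"claw": 0.05, "dx": -0.0255, "dy": -0.0314, "dz": 0, "wx": 0, "wy": 0, "wz": 0}, {"claw": 0.05, "dx": -0.0255, "dy": -0.0314, "dz": 0, "wx": 0, "wy": 0, "wz": 0}, {"claw": 0.05, "dx": -0.0255, "dy": -0.0314, "dz": 0, "wx": 0, "wy": 0, "wz": 0}, {"claw": 0.05, "dx": -0.0255, "dy": -0.0314, "dz": 0, "wx": 0, "wy": 0, "wz": 0}, {"claw": 0.05, "dx": -0.0255, "dy": -0.0314, "dz": 0, "wx": 0, "wy": 0, "wz": 0}, {"claw": 0.05, "dx": -0.0255, "dy": -0.0314, "dz": 0, "wx": 0, "wy": 0, "wz": 0}, {"claw": 0.05, "dx": 0, "dy": 0, "dz": 0, "wx": 0, "wy": 0, "wz": 0}])

```text
t: 1.72
eef_pos: [0.503, 0.3466, 0.3655]
tool_rot: [0.0, -0.018, 1.0, -0.001]
contact_force: [-0.1, 0.1, 0.5]
gripper_width: 0.586
grasp_force: 0.0
```

```bash
python3 -c "
from h import *
s,R=state();print(s['q'].round(2))"
```

```text
t 1.73 tcp [0.503  0.3466 0.3655] F [-0.11  0.14  0.46] w 0.586 g 0.0
[[-9.994e-01 -3.550e-02  6.000e-04]
 [-3.550e-02  9.994e-01 -2.100e-03]
 [-5.000e-04 -2.200e-03 -1.000e+00]]
[-0.78  0.28  0.09  1.54 -0.02  1.32  0.92]
```

Emit:
drive_tool(increments=[{"claw": 0.05, "dx": 0.0031, "dy": -0.044, "dz": 0, "wx": 0, "wy": 0, "wz": 0}, {"claw": 0.05, "dx": 0.0031, "dy": -0.044, "dz": 0, "wx": 0, "wy": 0, "wz": 0}, {"claw": 0.05, "dx": 0.0031, "dy": -0.044, "dz": 0, "wx": 0, "wy": 0, "wz": 0}, {"claw": 0.05, "dx": 0.0031, "dy": -0.044, "dz": 0, "wx": 0, "wy": 0, "wz": 0}, {"claw": 0.05, "dx": 0.0031, "dy": -0.044, "dz": 0, "wx": 0, "wy": 0, "wz": 0}, {"claw": 0.05, "dx": 0.0031, "dy": -0.044, "dz": 0, "wx": 0, "wy": 0, "wz": 0}, {"claw": 0.05, "dx": 0.0031, "dy": -0.044, "dz": 0, "wx": 0, "wy": 0, "wz": 0}, {"claw": 0.05, "dx": 0.0031, "dy": -0.044, "dz": 0, "wx": 0, "wy": 0, "wz": 0}, {"claw": 0.05, "dx": 0.0031, "dy": -0.044, "dz": 0, "wx": 0, "wy": 0, "wz": 0}, {"claw": 0.05, "dx": 0.0031, "dy": -0.044, "dz": 0, "wx": 0, "wy": 0, "wz": 0}, {"claw": 0.05, "dx": 0.0031, "dy": -0.044, "dz": 0, "wx": 0, "wy": 0, "wz": 0}, {"claw": 0.05, "dx": 0.0031, "dy": -0.044, "dz": 0, "wx": 0, "wy": 0, "wz": 0}, {"claw": 0.05, "dx": 0.0031, "dy": -0.044, "dz": 0, "wx": 0, "wy": 0, "wz": 0}, {"claw": 0.05, "dx": 0.0031, "dy": -0.044, "dz": 0, "wx": 0, "wy": 0, "wz": 0}, {"claw": 0.05, "dx": 0, "dy": 0, "dz": 0, "wx": 0, "wy": 0, "wz": 0}, {"claw": 0.05, "dx": 0, "dy": 0, "dz": 0, "wx": 0, "wy": 0, "wz": 0}])

```text
t: 3.72
eef_pos: [0.4835, -0.2651, 0.3655]
tool_rot: [-0.0, -0.022, 1.0, 0.001]
contact_force: [0.8, 1.1, 0.3]
gripper_width: 0.585
grasp_force: 0.0
```

```bash
python3 - <<'E'
from h import *
s,R=state();print(s['q'].round(2))
p,d,W=look("scene","a1.png")
m=(W[...,2]>.24)&(W[...,2]<.29)&(abs(W[...,0]-.48)<.03)&(abs(W[...,1]+.27)<.03)
w=W[m];print(m.sum(),((np.percentile(w,2,0)+np.percentile(w,98,0))/2).round(4))
g=(W[...,2]>.32)&(W[...,2]<.37)&(abs(W[...,0]-.48)<.1)&(abs(W[...,1]+.27)<.1)
w=W[g];print(g.sum(),np.percentile(w,2,0).round(3),np.percentile(w,98,0).round(3))
E
```

```text
t 3.73 tcp [ 0.4835 -0.2651  0.3655] F [0.82 1.1  0.31] w 0.585 g 0.0
[[-9.99e-01 -4.39e-02 -6.00e-04]
 [-4.39e-02  9.99e-01  1.00e-03]
 [ 6.00e-04  1.00e-03 -1.00e+00]]
[-0.08  0.18  0.55  1.7  -0.1   1.29  2.11]
265 [ 0.4889 -0.2703  0.2631]
4 [ 0.477 -0.293  0.369] [ 0.49  -0.234  0.37 ]
```

Emit:
drive_tool(increments=[{"claw": 0.05, "dx": 0.002, "dy": -0.005, "dz": 0, "wx": 0, "wy": 0, "wz": 0}, {"claw": 0.05, "dx": 0, "dy": 0, "dz": 0.02, "wx": 0, "wy": 0, "wz": 0}, {"claw": 0.05, "dx": 0, "dy": 0, "dz": 0.01, "wx": 0, "wy": 0, "wz": 0}, {"claw": 0.05, "dx": 0, "dy": 0, "dz": 0.01, "wx": 0, "wy": 0, "wz": 0}, {"claw": 0.05, "dx": 0, "dy": 0, "dz": 0, "wx": 0, "wy": 0, "wz": 0}, {"claw": 0.05, "dx": 0, "dy": 0, "dz": 0, "wx": 0, "wy": 0, "wz": 0}])

```text
t: 4.53
eef_pos: [0.4816, -0.2717, 0.3263]
tool_rot: [0.0, -0.021, 1.0, -0.0]
contact_force: [0.1, 0.1, 0.5]
gripper_width: 0.583
grasp_force: 0.0
```

```bash
python3 - <<'E'
from h import *
state()
p,d,W=look("scene");cv2.imwrite("pics/a2.png",cv2.resize(p[60:300,150:400,::-1],None,fx=2.4,fy=2.4))
E
```

```text
t 4.53 tcp [ 0.4816 -0.2717  0.3263] F [0.11 0.12 0.5 ] w 0.583 g 0.0
[[-9.991e-01 -4.250e-02  6.000e-04]
 [-4.250e-02  9.991e-01 -2.000e-04]
 [-5.000e-04 -3.000e-04 -1.000e+00]]
```

View pics/a2.png

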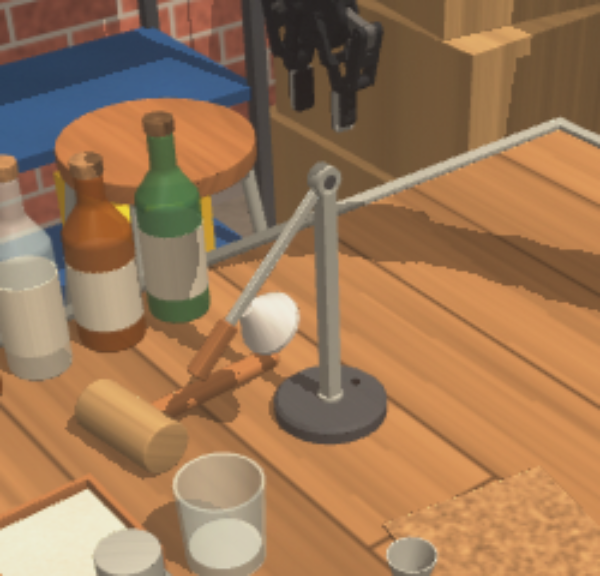

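The gripper is centred over the hinge with the fingers straddling it along y. I'll descend and grip.

Emit:
drive_tool(increments=[{"claw": 0.05, "dx": 0, "dy": 0.001, "dz": 0.02, "wx": 0, "wy": 0, "wz": 0}, {"claw": 0.05, "dx": 0, "dy": 0, "dz": 0.02, "wx": 0, "wy": 0, "wz": 0}, {"claw": 0.05, "dx": 0, "dy": 0, "dz": 0.02, "wx": 0, "wy": 0, "wz": 0}, {"claw": 0.05, "dx": 0, "dy": 0, "dz": 0.01, "wx": 0, "wy": 0, "wz": 0}, {"claw": 0.05, "dx": 0, "dy": 0, "dz": 0.01, "wx": 0, "wy": 0, "wz": 0}, {"claw": 0.05, "dx": 0, "dy": 0, "dz": 0, "wx": 0, "wy": 0, "wz": 0}, {"claw": 0.03, "dx": 0, "dy": 0, "dz": 0, "wx": 0, "wy": 0, "wz": 0}, {"claw": 0.02, "dx": 0, "dy": 0, "dz": 0, "wx": 0, "wy": 0, "wz": 0}, {"claw": 0.01, "dx": 0, "dy": 0, "dz": 0, "wx": 0, "wy": 0, "wz": 0}, {"claw": 0.0, "dx": 0, "dy": 0, "dz": 0, "wx": 0, "wy": 0, "wz": 0}, {"claw": 0.0, "dx": 0, "dy": 0, "dz": 0, "wx": 0, "wy": 0, "wz": 0}, {"claw": 0.0, "dx": 0, "dy": 0, "dz": 0, "wx": 0, "wy": 0, "wz": 0}, {"claw": 0.0, "dx": 0, "dy": 0, "dz": 0, "wx": 0, "wy": 0, "wz": 0}], newtons=50)

```text
t: 6.2
eef_pos: [0.4816, -0.2712, 0.2465]
tool_rot: [0.001, -0.021, 1.0, -0.0]
contact_force: [0.1, -3.3, 6.4]
gripper_width: 0.177
grasp_force: 50.5
```

```bash
python3 - <<'E'
from h import *
state()
E
```

```text
t 6.2 tcp [ 0.4816 -0.2712  0.2465] F [ 0.09 -3.3   6.41] w 0.177 g 50.52
[[-9.991e-01 -4.220e-02  1.200e-03]
 [-4.220e-02  9.991e-01 -9.000e-04]
 [-1.100e-03 -1.000e-03 -1.000e+00]]
```

Emit:
drive_tool(increments=[{"claw": 0.0, "dx": 0, "dy": 0, "dz": -0.01, "wx": 0, "wy": 0, "wz": 0}, {"claw": 0.0, "dx": 0, "dy": 0, "dz": -0.015, "wx": 0, "wy": 0, "wz": 0}, {"claw": 0.0, "dx": 0, "dy": 0, "dz": -0.01, "wx": 0, "wy": 0, "wz": 0}, {"claw": 0.0, "dx": 0, "dy": 0, "dz": -0.005, "wx": 0, "wy": 0, "wz": 0}, {"claw": 0.0, "dx": 0, "dy": 0.01, "dz": 0, "wx": 0, "wy": 0, "wz": 0}, {"claw": 0.0, "dx": -0.001, "dy": 0.02, "dz": 0, "wx": 0, "wy": 0, "wz": 0}, {"claw": 0.0, "dx": -0.001, "dy": 0.03, "dz": 0, "wx": 0, "wy": 0, "wz": 0}, {"claw": 0.0, "dx": -0.001, "dy": 0.03, "dz": 0, "wx": 0, "wy": 0, "wz": 0}, {"claw": 0.0, "dx": -0.001, "dy": 0.03, "dz": 0, "wx": 0, "wy": 0, "wz": 0}, {"claw": 0.0, "dx": -0.001, "dy": 0.03, "dz": 0, "wx": 0, "wy": 0, "wz": 0}, {"claw": 0.0, "dx": -0.001, "dy": 0.03, "dz": 0, "wx": 0, "wy": 0, "wz": 0}, {"claw": 0.0, "dx": 0, "dy": 0.03, "dz": 0, "wx": 0, "wy": 0, "wz": 0}, {"claw": 0.0, "dx": 0, "dy": 0.03, "dz": 0, "wx": 0, "wy": 0, "wz": 0}, {"claw": 0.0, "dx": 0, "dy": 0.02, "dz": 0, "wx": 0, "wy": 0, "wz": -0.9}, {"claw": 0.0, "dx": 0, "dy": 0.0175, "dz": 0, "wx": 0, "wy": 0, "wz": -1}, {"claw": 0.0, "dx": 0, "dy": 0, "dz": 0, "wx": 0, "wy": 0, "wz": 0}, {"claw": 0.0, "dx": 0, "dy": 0, "dz": 0, "wx": 0, "wy": 0, "wz": 0}, {"claw": 0.0, "dx": 0, "dy": 0, "dz": 0, "wx": 0, "wy": 0, "wz": 0}])

```text
t: 8.45
eef_pos: [0.4752, 0.0057, 0.2859]
tool_rot: [-0.0, -0.037, 0.999, -0.0]
contact_force: [-0.1, -0.1, -8.5]
gripper_width: 0.18
grasp_force: 49.6
```

```bash
cat >> h.py <<'E'
def lamp(name,save=None,cx=.476,cy=.006):
    p,d,W=look(name,save); z=W[...,2]
    hsv=cv2.cvtColor(p,cv2.COLOR_RGB2HSV)
    n=lambda a,b:(abs(W[...,0]-a)<b)
    def rep(s,m):
        w=W[m]
        if len(w)>4: print(name,s,len(w),"mean",w.mean(0).round(4),"lo",np.percentile(w,2,0).round(4),"hi",np.percentile(w,98,0).round(4))
    near=(np.hypot(W[...,0]-cx,W[...,1]-cy)<.1)
    rep("base",near&(z>.01)&(z<.075)&(hsv[...,2]<90)&(hsv[...,1]<70))
    for a in(.06,.1,.14,.18,.22): rep("post%.2f"%a,near&(abs(W[...,0]-cx)<.02)&(z>a)&(z<a+.04)&(abs(W[...,1]-cy)<.03))
    rep("wood",(hsv[...,1]>110)&(z>.1)&(z<.36)&(W[...,0]>cx+.07)&(W[...,0]<cx+.26)&(abs(W[...,1]-cy-.011)<.05))
    rep("jig",(hsv[...,1]<100)&(z>.07)&(z<.095)&(np.hypot(W[...,0]-.6155,W[...,1]-.0168)<.04))
E
python3 - <<'E'
from h import *
state();lamp("scene","b.png");lamp("top")
E
```

```text
t 8.45 tcp [0.4752 0.0057 0.2859] F [-0.05 -0.1  -8.47] w 0.18 g 49.61
[[-9.973e-01 -7.360e-02 -0.000e+00]
 [-7.360e-02  9.973e-01 -4.000e-04]
 [ 1.000e-04 -4.000e-04 -1.000e+00]]
scene base 325 mean [0.5017 0.0147 0.0512] lo [ 0.4431 -0.0449  0.0411] hi [0.5336 0.0649 0.0608]
scene post0.06 192 mean [0.4786 0.0089 0.0762] lo [ 0.4657 -0.0168  0.0602] hi [0.4928 0.0317 0.0989]
scene post0.10 149 mean [0.4779 0.0085 0.12  ] lo [ 0.4661 -0.0021  0.1015] hi [0.484  0.0152 0.1391]
scene post0.14 169 mean [0.4781 0.009  0.16  ] lo [ 0.4659 -0.0022  0.1408] hi [0.484  0.0151 0.179 ]
scene post0.18 182 mean [0.478  0.0087 0.2002] lo [ 0.4662 -0.0024  0.1809] hi [0.4839 0.0148 0.2193]
scene post0.22 192 mean [0.4782 0.0089 0.2403] lo [ 0.4657 -0.0019  0.2218] hi [0.4835 0.0153 0.259 ]
scene wood 330 mean [0.6164 0.0188 0.1856] lo [0.5911 0.0085 0.1634] hi [0.6397 0.0257 0.2066]
scene jig 235 mean [0.6132 0.0138 0.0794] lo [ 0.5951 -0.0041  0.0705] hi [0.6351 0.0373 0.087 ]
top base 101 mean [0.5163 0.01   0.0561] lo [ 0.5009 -0.0221  0.0521] hi [0.5262 0.0468 0.0603]
top wood 121 mean [0.6166 0.016  0.1885] lo [0.5961 0.0077 0.1682] hi [0.6384 0.0247 0.2057]
top jig 70 mean [0.6157 0.015  0.0795] lo [ 0.5963 -0.0027  0.0704] hi [0.6323 0.0365 0.0876]
```

View pics/b.png

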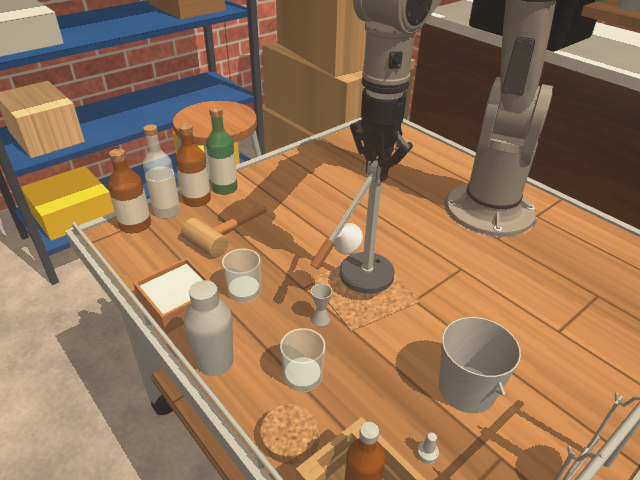

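The lamp hangs upright over the mat with its arm pointing at the jigger. I'll lower it about 35 mm.

Emit:
drive_tool(increments=[{"claw": 0.0, "dx": 0, "dy": 0, "dz": 0.008, "wx": 0, "wy": 0, "wz": 0}, {"claw": 0.0, "dx": 0, "dy": 0, "dz": 0.01, "wx": 0, "wy": 0, "wz": 0}, {"claw": 0.0, "dx": 0, "dy": 0, "dz": 0.008, "wx": 0, "wy": 0, "wz": 0}, {"claw": 0.0, "dx": 0, "dy": 0, "dz": 0.005, "wx": 0, "wy": 0, "wz": 0}, {"claw": 0.0, "dx": 0, "dy": 0, "dz": 0.003, "wx": 0, "wy": 0, "wz": 0}, {"claw": 0.0, "dx": 0, "dy": 0, "dz": 0.001, "wx": 0, "wy": 0, "wz": 0}, {"claw": 0.0, "dx": 0, "dy": 0, "dz": 0.0, "wx": 0, "wy": 0, "wz": 0}, {"claw": 0.0, "dx": 0, "dy": 0, "dz": 0.0, "wx": 0, "wy": 0, "wz": 0}])

```text
t: 9.55
eef_pos: [0.4754, 0.0069, 0.2511]
tool_rot: [0.0, -0.038, 0.999, 0.0]
contact_force: [0.2, 0.7, -7.9]
gripper_width: 0.178
grasp_force: 49.5
```

Emit:
drive_tool(increments=[{"claw": 0.0, "dx": 0, "dy": 0, "dz": 0.0006, "wx": 0, "wy": 0, "wz": 0}, {"claw": 0.0, "dx": 0, "dy": 0, "dz": 0.0, "wx": 0, "wy": 0, "wz": 0}, {"claw": 0.0, "dx": 0, "dy": 0, "dz": 0.0, "wx": 0, "wy": 0, "wz": 0}])

```text
t: 9.93
eef_pos: [0.4754, 0.0069, 0.2504]
tool_rot: [0.0, -0.038, 0.999, 0.0]
contact_force: [-0.8, 0.5, -6.6]
gripper_width: 0.183
grasp_force: 49.8
```

Emit:
drive_tool(increments=[{"claw": 0.0, "dx": 0, "dy": 0, "dz": 0.0004, "wx": 0, "wy": 0, "wz": 0}, {"claw": 0.0, "dx": 0, "dy": 0, "dz": 0.0, "wx": 0, "wy": 0, "wz": 0}, {"claw": 0.0, "dx": 0, "dy": 0, "dz": 0.0, "wx": 0, "wy": 0, "wz": 0}], newtons=20)

```text
t: 10.3
eef_pos: [0.4756, 0.0068, 0.2504]
tool_rot: [0.0, -0.038, 0.999, 0.0]
contact_force: [-1.3, -0.8, -0.4]
gripper_width: 0.179
grasp_force: 50.7
```

Emit:
drive_tool(increments=[{"claw": 0.02, "dx": 0, "dy": 0, "dz": 0, "wx": 0, "wy": 0, "wz": 0}, {"claw": 0.03, "dx": 0, "dy": 0, "dz": 0, "wx": 0, "wy": 0, "wz": 0}, {"claw": 0.045, "dx": 0, "dy": 0, "dz": 0, "wx": 0, "wy": 0, "wz": 0}, {"claw": 0.05, "dx": 0, "dy": 0, "dz": 0, "wx": 0, "wy": 0, "wz": 0}, {"claw": 0.05, "dx": 0, "dy": 0, "dz": 0, "wx": 0, "wy": 0, "wz": 0}, {"claw": 0.05, "dx": 0, "dy": 0, "dz": 0, "wx": 0, "wy": 0, "wz": 0}, {"claw": 0.05, "dx": 0, "dy": 0, "dz": -0.02, "wx": 0, "wy": 0, "wz": 0}, {"claw": 0.05, "dx": 0, "dy": 0, "dz": -0.03, "wx": 0, "wy": 0, "wz": 0}, {"claw": 0.05, "dx": 0, "dy": 0, "dz": -0.03, "wx": 0, "wy": 0, "wz": 0}, {"claw": 0.05, "dx": 0, "dy": 0, "dz": -0.02, "wx": 0, "wy": 0, "wz": 0}, {"claw": 0.05, "dx": 0, "dy": 0, "dz": 0, "wx": 0, "wy": 0, "wz": 0}, {"claw": 0.05, "dx": 0, "dy": 0, "dz": 0, "wx": 0, "wy": 0, "wz": 0}])

```text
t: 11.8
eef_pos: [0.4747, 0.0068, 0.3489]
tool_rot: [-0.001, -0.038, 0.999, -0.0]
contact_force: [-0.5, -0.6, -0.7]
gripper_width: 0.586
grasp_force: 0.0
```

```bash
python3 - <<'E'
from h import *
s,R=state();print(s['q'].round(2));lamp("scene","c.png");lamp("top","ct.png")
E
```

```text
t 11.8 tcp [0.4747 0.0068 0.3489] F [-0.49 -0.59 -0.67] w 0.586 g 0.0
[[-9.971e-01 -7.560e-02 -1.300e-03]
 [-7.560e-02  9.971e-01 -2.000e-04]
 [ 1.300e-03 -1.000e-04 -1.000e+00]]
[-0.47  0.03  0.34  1.87 -0.01  1.24  1.52]
scene base 258 mean [0.4995 0.0061 0.0182] lo [ 0.4409 -0.0465  0.0104] hi [0.5346 0.066  0.0251]
scene post0.06 145 mean [0.4782 0.0102 0.0803] lo [ 4.663e-01 -1.000e-04  6.050e-02] hi [0.4838 0.0164 0.0993]
scene post0.10 161 mean [0.478  0.0101 0.1203] lo [ 0.4656 -0.0012  0.1013] hi [0.4839 0.016  0.1388]
scene post0.14 165 mean [0.4784 0.0097 0.1603] lo [ 0.4657 -0.0012  0.1412] hi [0.4837 0.016  0.1793]
scene post0.18 181 mean [0.4779 0.01   0.2   ] lo [ 0.4649 -0.001   0.1804] hi [0.4837 0.0157 0.2193]
scene post0.22 180 mean [0.4787 0.011  0.2394] lo [4.660e-01 3.000e-04 2.209e-01] hi [0.494  0.0163 0.2589]
scene wood 316 mean [0.6167 0.0202 0.1506] lo [0.5929 0.0104 0.1273] hi [0.6394 0.027  0.1709]
scene jig 239 mean [0.6131 0.0139 0.0791] lo [ 0.5955 -0.0044  0.0704] hi [0.6359 0.0371 0.0866]
top base 104 mean [0.5156 0.0139 0.0207] lo [ 0.5069 -0.0193  0.0163] hi [0.5262 0.0486 0.0246]
top wood 117 mean [0.6167 0.0172 0.1529] lo [0.5924 0.009  0.1329] hi [0.6399 0.026  0.1717]
top jig 67 mean [0.6164 0.0152 0.0795] lo [ 0.5978 -0.0027  0.071 ] hi [0.6335 0.0367 0.0888]
```

```bash
cat > plan.py <<'E'
from h import *
s,R=state(); p=s["eef_pos"]
H=np.array([.4755,.0072,.274]); yaw=.077; ex=np.array([np.cos(yaw),np.sin(yaw),0]); ez=np.array([0,0,1.])
th=-.735; G=H+.192*(np.cos(th)*ex+np.sin(th)*ez)
a=np.radians(24); zt=-np.sin(a)*ex-np.cos(a)*ez
tg=G-.006*zt; pre=tg-.09*zt
print("grasp",G,"tcp",tg,"pre",pre,"shift in current tool",(R.T@(pre-p)).round(4))
Rt=R@Rot.from_rotvec([0,a,0]).as_matrix(); print("tool z after",Rt[:,2],zt)
r=Rt.T@(tg-H); d=Rot.from_rotvec([0,-np.radians(3),0]).as_matrix()@r-r; print("r",r,"row shift for -3deg",d)
E
python3 plan.py
```

```text
t 11.9 tcp [0.4746 0.0068 0.3487] F [ 0.4  -0.65 -0.67] w 0.583 g 0.0
[[-9.971e-01 -7.560e-02 -2.000e-03]
 [-7.560e-02  9.971e-01 -4.000e-04]
 [ 2.000e-03 -3.000e-04 -1.000e+00]]
grasp [0.61750948 0.01815639 0.14524727] tcp [0.61994266 0.01834412 0.15072854] pre [0.6564405  0.02116002 0.23294763] shift in current tool [-0.1826  0.0006  0.1154]
tool z after [-0.40737304 -0.03114356 -0.91273067] [-0.40553147 -0.03128778 -0.91354546]
r [-0.18259291  0.0002258   0.05332453] row shift for -3deg [-2.54055298e-03 -2.71050543e-20 -9.62925403e-03]
```

Emit:
drive_tool(increments=[{"claw": 0.05, "dx": -0.03, "dy": 0, "dz": 0, "wx": 0, "wy": 0, "wz": 0}, {"claw": 0.05, "dx": -0.04, "dy": 0, "dz": 0, "wx": 0, "wy": 0, "wz": 0}, {"claw": 0.05, "dx": -0.04, "dy": 0, "dz": 0, "wx": 0, "wy": 0, "wz": 0}, {"claw": 0.05, "dx": -0.04, "dy": 0, "dz": 0, "wx": 0, "wy": 0, "wz": 0}, {"claw": 0.05, "dx": -0.0326, "dy": 0.0006, "dz": 0, "wx": 0, "wy": 0, "wz": 0}, {"claw": 0.05, "dx": 0, "dy": 0, "dz": 0.03, "wx": 0, "wy": 0, "wz": 0}, {"claw": 0.05, "dx": 0, "dy": 0, "dz": 0.03, "wx": 0, "wy": 0, "wz": 0}, {"claw": 0.05, "dx": 0, "dy": 0, "dz": 0.03, "wx": 0, "wy": 0, "wz": 0}, {"claw": 0.05, "dx": 0, "dy": 0, "dz": 0.0254, "wx": 0, "wy": 0, "wz": 0}, {"claw": 0.05, "dx": 0, "dy": 0, "dz": 0, "wx": 0, "wy": 6, "wz": 0}, {"claw": 0.05, "dx": 0, "dy": 0, "dz": 0, "wx": 0, "wy": 6, "wz": 0}, {"claw": 0.05, "dx": 0, "dy": 0, "dz": 0, "wx": 0, "wy": 6, "wz": 0}, {"claw": 0.05, "dx": 0, "dy": 0, "dz": 0, "wx": 0, "wy": 6, "wz": 0}, {"claw": 0.05, "dx": 0, "dy": 0, "dz": 0, "wx": 0, "wy": 0, "wz": 0}, {"claw": 0.05, "dx": 0, "dy": 0, "dz": 0, "wx": 0, "wy": 0, "wz": 0}, {"claw": 0.05, "dx": 0, "dy": 0, "dz": 0, "wx": 0, "wy": 0, "wz": 0}])

```text
t: 13.9
eef_pos: [0.6569, 0.0211, 0.2352]
tool_rot: [-0.207, -0.037, 0.978, -0.008]
contact_force: [0.6, -1.3, -0.1]
gripper_width: 0.588
grasp_force: 0.0
```

```bash
python3 - <<'E'
from h import *
s,R=state();print(s['q'].round(2))
tg=np.array([.6199,.0183,.1507]);print((R.T@(tg-s["eef_pos"])).round(4))
lamp("scene","d.png")
E
```

```text
t 13.9 tcp [0.6569 0.0211 0.2352] F [ 0.63 -1.3  -0.06] w 0.588 g 0.0
[[-9.116e-01 -7.520e-02 -4.041e-01]
 [-6.880e-02  9.972e-01 -3.030e-02]
 [ 4.052e-01  2.000e-04 -9.142e-01]]
[-0.31  0.71  0.35  1.26 -0.19  1.62  1.68]
[-0.0003 -0.      0.0923]
scene base 246 mean [0.4991 0.0057 0.018 ] lo [ 0.4406 -0.0458  0.0108] hi [0.5346 0.0657 0.0249]
scene post0.06 146 mean [0.4781 0.0098 0.0804] lo [ 0.4654 -0.0006  0.0615] hi [0.4841 0.0158 0.0995]
scene post0.10 155 mean [0.4781 0.0102 0.1202] lo [ 0.466  -0.0006  0.1013] hi [0.4838 0.016  0.1391]
scene post0.14 167 mean [0.4783 0.01   0.1597] lo [ 0.4657 -0.001   0.1414] hi [0.4844 0.0165 0.1795]
scene post0.18 185 mean [0.4782 0.0101 0.2001] lo [ 0.4663 -0.0007  0.1803] hi [0.4843 0.0163 0.2195]
scene post0.22 178 mean [0.4785 0.0109 0.2397] lo [4.659e-01 2.000e-04 2.213e-01] hi [0.4936 0.0155 0.2591]
scene wood 340 mean [0.6219 0.0211 0.16  ] lo [ 0.5937 -0.0051  0.1284] hi [0.688  0.0504 0.2894]
scene jig 236 mean [0.6135 0.0138 0.0793] lo [ 0.5951 -0.0043  0.0708] hi [0.6359 0.0362 0.087 ]
```

View pics/d.png

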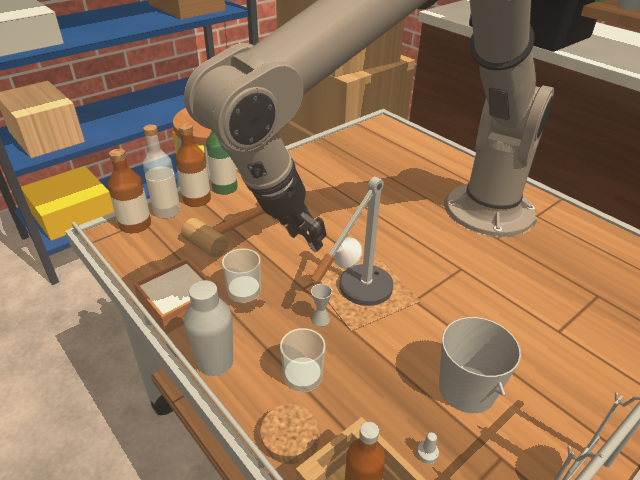

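Emit:
drive_tool(increments=[{"claw": 0.05, "dx": 0, "dy": 0, "dz": 0.02, "wx": 0, "wy": 0, "wz": 0}, {"claw": 0.05, "dx": 0, "dy": 0, "dz": 0.025, "wx": 0, "wy": 0, "wz": 0}, {"claw": 0.05, "dx": 0, "dy": 0, "dz": 0.02, "wx": 0, "wy": 0, "wz": 0}, {"claw": 0.05, "dx": 0, "dy": 0, "dz": 0.015, "wx": 0, "wy": 0, "wz": 0}, {"claw": 0.05, "dx": 0, "dy": 0, "dz": 0.01, "wx": 0, "wy": 0, "wz": 0}, {"claw": 0.05, "dx": 0, "dy": 0, "dz": 0, "wx": 0, "wy": 0, "wz": 0}, {"claw": 0.035, "dx": 0, "dy": 0, "dz": 0, "wx": 0, "wy": 0, "wz": 0}, {"claw": 0.028, "dx": 0, "dy": 0, "dz": 0, "wx": 0, "wy": 0, "wz": 0}, {"claw": 0.028, "dx": 0, "dy": 0, "dz": 0, "wx": 0, "wy": 0, "wz": 0}], newtons=20)

```text
t: 15.08
eef_pos: [0.6211, 0.0185, 0.1526]
tool_rot: [-0.207, -0.037, 0.978, -0.008]
contact_force: [0.8, -0.5, -0.1]
gripper_width: 0.327
grasp_force: 0.0
```

```bash
python3 - <<'E'
from h import *
s,R=state();print(s['q'].round(2))
lamp("scene");p,d,W=look("scene");cv2.imwrite("pics/e.png",cv2.resize(p[160:340,240:440,::-1],None,fx=3,fy=3))
E
```

```text
t 15.07 tcp [0.6211 0.0185 0.1526] F [ 0.78 -0.53 -0.1 ] w 0.327 g 0.0
[[-0.9112 -0.0756 -0.405 ]
 [-0.0691  0.9971 -0.0307]
 [ 0.4061 -0.     -0.9138]]
[-0.32  0.72  0.33  1.44 -0.2   1.43  1.69]
scene base 259 mean [0.4985 0.0073 0.018 ] lo [ 0.4406 -0.0459  0.0102] hi [0.5341 0.0662 0.0248]
scene post0.06 146 mean [0.4781 0.0099 0.0803] lo [ 0.4662 -0.001   0.0605] hi [0.4842 0.0163 0.0992]
scene post0.10 153 mean [0.478  0.0101 0.1198] lo [ 0.4656 -0.0009  0.1004] hi [0.4841 0.016  0.1379]
scene post0.14 173 mean [0.4782 0.0099 0.1598] lo [ 0.4663 -0.001   0.1404] hi [0.4837 0.0161 0.1792]
scene post0.18 180 mean [0.4781 0.0099 0.2005] lo [ 0.4657 -0.001   0.181 ] hi [0.4835 0.0156 0.219 ]
scene post0.22 178 mean [0.4787 0.0112 0.2398] lo [4.664e-01 2.000e-04 2.215e-01] hi [0.4931 0.0159 0.259 ]
scene wood 159 mean [0.6419 0.0214 0.1672] lo [0.6179 0.0007 0.1272] hi [0.7314 0.0434 0.3157]
scene jig 234 mean [0.6132 0.0136 0.0792] lo [ 0.5953 -0.0045  0.0707] hi [0.6356 0.036  0.0868]
```

View pics/e.png

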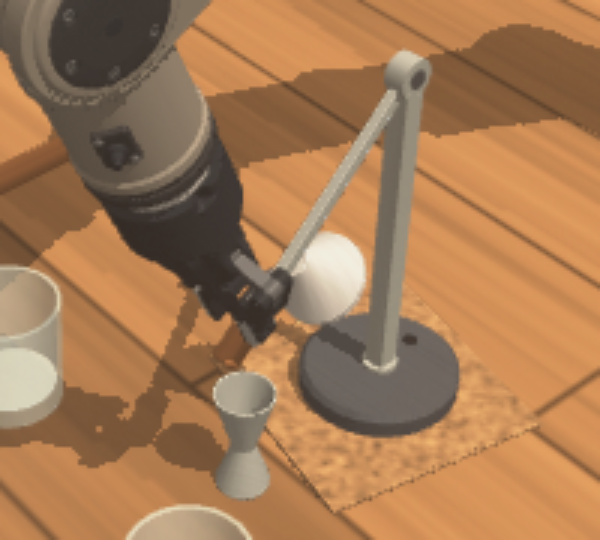

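Emit:
drive_tool(increments=[{"claw": 0.02, "dx": 0, "dy": 0, "dz": 0, "wx": 0, "wy": 0, "wz": 0}, {"claw": 0.014, "dx": 0, "dy": 0, "dz": 0, "wx": 0, "wy": 0, "wz": 0}, {"claw": 0.01, "dx": 0, "dy": 0, "dz": 0, "wx": 0, "wy": 0, "wz": 0}, {"claw": 0.01, "dx": 0, "dy": 0, "dz": 0, "wx": 0, "wy": 0, "wz": 0}, {"claw": 0.01, "dx": 0, "dy": 0, "dz": 0, "wx": 0, "wy": 0, "wz": 0}], newtons=20)

```text
t: 15.8
eef_pos: [0.6208, 0.0184, 0.1523]
tool_rot: [-0.208, -0.037, 0.977, -0.008]
contact_force: [0.8, -1.6, 0.4]
gripper_width: 0.161
grasp_force: 19.6
```

Emit:
drive_tool(increments=[{"claw": 0.01, "dx": -0.0012, "dy": 0, "dz": -0.0048, "wx": 0, "wy": -1.5, "wz": 0}, {"claw": 0.01, "dx": -0.0012, "dy": 0, "dz": -0.0048, "wx": 0, "wy": -1.5, "wz": 0}, {"claw": 0.01, "dx": -0.0012, "dy": 0, "dz": -0.0048, "wx": 0, "wy": -1.5, "wz": 0}, {"claw": 0.01, "dx": -0.0012, "dy": 0, "dz": -0.0048, "wx": 0, "wy": -1.5, "wz": 0}, {"claw": 0.01, "dx": -0.0012, "dy": 0, "dz": -0.0048, "wx": 0, "wy": -1.5, "wz": 0}, {"claw": 0.01, "dx": -0.0012, "dy": 0, "dz": -0.0048, "wx": 0, "wy": -1.5, "wz": 0}, {"claw": 0.01, "dx": 0, "dy": 0, "dz": 0, "wx": 0, "wy": 0, "wz": 0}, {"claw": 0.01, "dx": 0, "dy": 0, "dz": 0, "wx": 0, "wy": 0, "wz": 0}])

```text
t: 16.8
eef_pos: [0.6381, 0.0199, 0.1772]
tool_rot: [-0.13, -0.038, 0.991, -0.005]
contact_force: [2.6, 0.7, -0.3]
gripper_width: 0.158
grasp_force: 20.7
```

```bash
cat >> h.py <<'E'
def arm():
    p,d,W=look("scene"); H=np.array([.4755,.0072,.274]); z=W[...,2]
    hsv=cv2.cvtColor(p,cv2.COLOR_RGB2HSV)
    dx=(W-H)@np.array([.997,.077,0]); dy=(W-H)@np.array([-.077,.997,0]); r=np.hypot(dx,z-H[2])
    m=(dx>0)&(r>.03)&(r<.09)&(abs(dy)<.012)&(hsv[...,1]<80)&(z>.14)&(abs(z-H[2])<dx*1.6)
    a=np.arctan2(np.median(z[m]-H[2]+0*dx[m]),np.median(dx[m])); k=np.polyfit(dx[m],z[m]-H[2],1)
    print("arm",m.sum(),"ang",round(a,3),"slope ang",round(np.arctan(k[0]),3),"offset",k[1].round(4))
E
python3 - <<'E'
from h import *
s,R=state();arm();lamp("scene")
E
```

```text
t 16.8 tcp [0.6381 0.0199 0.1772] F [ 2.63  0.72 -0.31] w 0.158 g 20.72
[[-0.9636 -0.0758 -0.2565]
 [-0.0732  0.9971 -0.0195]
 [ 0.2572  0.     -0.9663]]
arm 174 ang -0.54 slope ang -0.57 offset 0.0022
scene base 251 mean [0.4994 0.0066 0.018 ] lo [ 0.4414 -0.0457  0.0103] hi [0.5344 0.0663 0.0249]
scene post0.06 143 mean [0.4781 0.0101 0.0802] lo [ 0.4668 -0.0005  0.0624] hi [0.4838 0.0161 0.0985]
scene post0.10 158 mean [0.4781 0.01   0.1201] lo [ 0.4654 -0.0009  0.1005] hi [0.4843 0.016  0.1388]
scene post0.14 168 mean [0.4784 0.0102 0.1603] lo [ 0.4656 -0.0008  0.1408] hi [0.4838 0.0166 0.1793]
scene post0.18 184 mean [0.4781 0.0102 0.2006] lo [4.666e-01 3.000e-04 1.807e-01] hi [0.4843 0.0158 0.2196]
scene post0.22 176 mean [0.4781 0.0108 0.2399] lo [ 4.655e-01 -2.000e-04  2.213e-01] hi [0.4871 0.016  0.2588]
scene wood 200 mean [0.6453 0.0218 0.1782] lo [ 0.5907 -0.0181  0.1456] hi [0.7139 0.0306 0.33  ]
scene jig 241 mean [0.6135 0.014  0.0792] lo [ 0.5944 -0.0045  0.0704] hi [0.6354 0.0379 0.087 ]
```

Emit:
drive_tool(increments=[{"claw": 0.01, "dx": -0.0013, "dy": 0, "dz": -0.0048, "wx": 0, "wy": -1.5, "wz": 0}, {"claw": 0.01, "dx": -0.0013, "dy": 0, "dz": -0.0048, "wx": 0, "wy": -1.5, "wz": 0}, {"claw": 0.01, "dx": -0.0013, "dy": 0, "dz": -0.0048, "wx": 0, "wy": -1.5, "wz": 0}, {"claw": 0.01, "dx": -0.0013, "dy": 0, "dz": -0.0048, "wx": 0, "wy": -1.5, "wz": 0}, {"claw": 0.01, "dx": -0.0013, "dy": 0, "dz": -0.0048, "wx": 0, "wy": -1.5, "wz": 0}, {"claw": 0.01, "dx": -0.0013, "dy": 0, "dz": -0.0048, "wx": 0, "wy": -1.5, "wz": 0}, {"claw": 0.01, "dx": -0.0013, "dy": 0, "dz": -0.0048, "wx": 0, "wy": -1.5, "wz": 0}, {"claw": 0.01, "dx": -0.0013, "dy": 0, "dz": -0.0048, "wx": 0, "wy": -1.5, "wz": 0}, {"claw": 0.01, "dx": -0.0013, "dy": 0, "dz": -0.0048, "wx": 0, "wy": -1.5, "wz": 0}, {"claw": 0.01, "dx": -0.0013, "dy": 0, "dz": -0.0048, "wx": 0, "wy": -1.5, "wz": 0}, {"claw": 0.01, "dx": 0, "dy": 0, "dz": 0, "wx": 0, "wy": 0, "wz": 0}, {"claw": 0.01, "dx": 0, "dy": 0, "dz": 0, "wx": 0, "wy": 0, "wz": 0}])

```text
t: 18.4
eef_pos: [0.6577, 0.0213, 0.2228]
tool_rot: [0.001, -0.038, 0.999, 0.0]
contact_force: [1.8, -0.1, 0.8]
gripper_width: 0.156
grasp_force: 20.6
```

```bash
python3 - <<'E'
from h import *
s,R=state();print(s['q'].round(2));arm();lamp("scene")
r=R.T@(s["eef_pos"]-np.array([.4755,.0072,.274]));print(r)
E
```

```text
t 18.4 tcp [0.6577 0.0213 0.2228] F [ 1.76 -0.11  0.82] w 0.156 g 20.62
[[-9.971e-01 -7.570e-02  1.500e-03]
 [-7.570e-02  9.971e-01  1.000e-04]
 [-1.500e-03 -0.000e+00 -1.000e+00]]
[-0.38  0.47  0.35  1.63 -0.18  1.07  1.67]
arm 169 ang -0.27 slope ang -0.296 offset 0.0016
scene base 255 mean [0.4999 0.0074 0.0178] lo [ 0.4401 -0.0457  0.0103] hi [0.5347 0.0657 0.0244]
scene post0.06 150 mean [0.478  0.01   0.0804] lo [4.664e-01 3.000e-04 6.110e-02] hi [0.4836 0.0161 0.0994]
scene post0.10 154 mean [0.4781 0.01   0.1206] lo [ 0.4657 -0.0011  0.1018] hi [0.4841 0.0161 0.1386]
scene post0.14 166 mean [0.4782 0.01   0.16  ] lo [ 0.4658 -0.0014  0.141 ] hi [0.4843 0.0156 0.1787]
scene post0.18 180 mean [0.4784 0.0102 0.2002] lo [ 4.654e-01 -4.000e-04  1.808e-01] hi [0.484  0.0167 0.2188]
scene post0.22 189 mean [0.4779 0.0102 0.2394] lo [ 0.4656 -0.0005  0.2206] hi [0.484  0.0157 0.259 ]
scene wood 254 mean [0.6644 0.0226 0.2231] lo [ 0.628  -0.0169  0.2011] hi [0.6835 0.032  0.3068]
scene jig 237 mean [0.6133 0.0137 0.0791] lo [ 0.5951 -0.0043  0.0709] hi [0.636  0.0363 0.087 ]
[-0.18266783  0.00028291  0.05150898]
```

Emit:
drive_tool(increments=[{"claw": 0.01, "dx": -0.0013, "dy": 0, "dz": -0.0048, "wx": 0, "wy": -1.5, "wz": 0}, {"claw": 0.01, "dx": -0.0013, "dy": 0, "dz": -0.0048, "wx": 0, "wy": -1.5, "wz": 0}, {"claw": 0.01, "dx": -0.0013, "dy": 0, "dz": -0.0048, "wx": 0, "wy": -1.5, "wz": 0}, {"claw": 0.01, "dx": -0.0013, "dy": 0, "dz": -0.0048, "wx": 0, "wy": -1.5, "wz": 0}, {"claw": 0.01, "dx": -0.0013, "dy": 0, "dz": -0.0048, "wx": 0, "wy": -1.5, "wz": 0}, {"claw": 0.01, "dx": -0.0013, "dy": 0, "dz": -0.0048, "wx": 0, "wy": -1.5, "wz": 0}, {"claw": 0.01, "dx": -0.0013, "dy": 0, "dz": -0.0048, "wx": 0, "wy": -1.5, "wz": 0}, {"claw": 0.01, "dx": -0.0013, "dy": 0, "dz": -0.0048, "wx": 0, "wy": -1.5, "wz": 0}, {"claw": 0.01, "dx": -0.0013, "dy": 0, "dz": -0.0048, "wx": 0, "wy": -1.5, "wz": 0}, {"claw": 0.01, "dx": -0.0013, "dy": 0, "dz": -0.0048, "wx": 0, "wy": -1.5, "wz": 0}, {"claw": 0.01, "dx": -0.0013, "dy": 0, "dz": -0.0048, "wx": 0, "wy": -1.5, "wz": 0}, {"claw": 0.01, "dx": -0.0013, "dy": 0, "dz": -0.0048, "wx": 0, "wy": -1.5, "wz": 0}, {"claw": 0.01, "dx": 0, "dy": 0, "dz": 0, "wx": 0, "wy": 0, "wz": 0}, {"claw": 0.01, "dx": 0, "dy": 0, "dz": 0, "wx": 0, "wy": 0, "wz": 0}])

```text
t: 20.25
eef_pos: [0.6646, 0.0218, 0.2817]
tool_rot: [0.157, -0.037, 0.987, 0.006]
contact_force: [1.1, 0.5, -1.0]
gripper_width: 0.158
grasp_force: 20.0
```

```bash
python3 - <<'E'
from h import *
s,R=state();print(s['q'].round(2));arm();lamp("scene")
r=R.T@(s["eef_pos"]-np.array([.4755,.0072,.274]));print(r)
g=s["eef_pos"]+.006*R[:,2]-np.array([.4755,.0072,.274]);print(g, np.arctan2(g[2],np.hypot(g[0],g[1])))
E
```

```text
t 20.25 tcp [0.6646 0.0218 0.2817] F [ 1.07  0.46 -0.96] w 0.158 g 20.04
[[-0.948  -0.0757  0.3091]
 [-0.0719  0.9971  0.0235]
 [-0.31    0.     -0.9507]]
[-0.43  0.27  0.37  1.81 -0.13  0.77  1.63]
arm 143 ang 0.066 slope ang -0.004 offset 0.0029
scene base 243 mean [0.4988 0.0079 0.0178] lo [ 0.4421 -0.044   0.0104] hi [0.5341 0.0661 0.0254]
scene post0.06 146 mean [0.4779 0.0099 0.08  ] lo [ 4.66e-01 -2.00e-04  6.06e-02] hi [0.4836 0.0159 0.0989]
scene post0.10 159 mean [0.4782 0.01   0.1204] lo [ 0.4658 -0.0009  0.102 ] hi [0.4841 0.0161 0.139 ]
scene post0.14 167 mean [0.4783 0.0101 0.1605] lo [ 0.4663 -0.0007  0.1413] hi [0.4843 0.0159 0.1787]
scene post0.18 176 mean [0.4782 0.01   0.2002] lo [4.651e-01 1.000e-04 1.811e-01] hi [0.4839 0.0164 0.2192]
scene post0.22 199 mean [0.4783 0.0102 0.2406] lo [ 4.652e-01 -4.000e-04  2.209e-01] hi [0.4844 0.0162 0.2593]
scene wood 268 mean [0.6739 0.0252 0.2788] lo [ 0.6368 -0.0095  0.2671] hi [0.6943 0.033  0.3296]
scene jig 237 mean [0.6133 0.0141 0.0791] lo [ 0.595  -0.0043  0.0703] hi [0.6359 0.0366 0.0868]
[-0.18271001  0.00028974  0.05146708]
[0.1909531  0.01477895 0.00199876] 0.010435715692664136
```

Emit:
drive_tool(increments=[{"claw": 0.02, "dx": 0, "dy": 0, "dz": 0, "wx": 0, "wy": 0, "wz": 0}, {"claw": 0.03, "dx": 0, "dy": 0, "dz": 0, "wx": 0, "wy": 0, "wz": 0}, {"claw": 0.045, "dx": 0, "dy": 0, "dz": 0, "wx": 0, "wy": 0, "wz": 0}, {"claw": 0.05, "dx": 0, "dy": 0, "dz": 0, "wx": 0, "wy": 0, "wz": 0}, {"claw": 0.05, "dx": 0, "dy": 0, "dz": 0, "wx": 0, "wy": 0, "wz": 0}, {"claw": 0.05, "dx": 0, "dy": 0, "dz": -0.01, "wx": 0, "wy": 0, "wz": 0}, {"claw": 0.05, "dx": 0, "dy": 0, "dz": -0.02, "wx": 0, "wy": 0, "wz": 0}, {"claw": 0.05, "dx": 0, "dy": 0, "dz": -0.025, "wx": 0, "wy": 0, "wz": 0}, {"claw": 0.05, "dx": 0, "dy": 0, "dz": -0.025, "wx": 0, "wy": 0, "wz": 0}, {"claw": 0.05, "dx": 0, "dy": 0, "dz": 0, "wx": 0, "wy": 6, "wz": 0}, {"claw": 0.05, "dx": 0, "dy": 0, "dz": 0, "wx": 0, "wy": 6, "wz": 0}, {"claw": 0.0, "dx": 0, "dy": 0, "dz": 0, "wx": 0, "wy": 6, "wz": 0}, {"claw": 0.0, "dx": 0, "dy": 0, "dz": 0, "wx": 0, "wy": 0, "wz": 0}, {"claw": 0.0, "dx": 0, "dy": 0, "dz": 0, "wx": 0, "wy": 0, "wz": 0}, {"claw": 0.0, "dx": 0, "dy": 0, "dz": 0, "wx": 0, "wy": 0, "wz": 0}, {"claw": 0.0, "dx": 0, "dy": 0, "dz": 0, "wx": 0, "wy": 0, "wz": 0}])

```text
t: 22.35
eef_pos: [0.6391, 0.0198, 0.3579]
tool_rot: [0.001, -0.038, 0.999, 0.0]
contact_force: [0.5, -0.1, -0.6]
gripper_width: -0.001
grasp_force: 0.0
```

```bash
python3 - <<'E'
from h import *
s,R=state();arm();lamp("scene","f.png");lamp("top","ft.png")
p,d,W=look("scene");hsv=cv2.cvtColor(p,cv2.COLOR_RGB2HSV);m=(hsv[...,1]>110)&(W[...,2]>.2)&(W[...,2]<.31)&(abs(W[...,0]-.666)<.06)&(abs(W[...,1]-.022)<.03)
w=W[m];w=w[w[:,2]>np.percentile(w[:,2],60)];k=np.polyfit(w[:,0],w[:,2],1);print("grip top",w[:,2].max(),"z at .665",np.polyval(k,.665),"slope",k[0])
E
```

```text
t 22.35 tcp [0.6391 0.0198 0.3579] F [ 0.53 -0.1  -0.55] w -0.001 g 0.0
[[-9.971e-01 -7.550e-02  1.000e-03]
 [-7.550e-02  9.971e-01  5.000e-04]
 [-1.000e-03  4.000e-04 -1.000e+00]]
arm 146 ang 0.062 slope ang -0.001 offset 0.0029
scene base 245 mean [0.4997 0.0086 0.0179] lo [ 0.4419 -0.0445  0.0103] hi [0.5343 0.0658 0.0253]
scene post0.06 141 mean [0.4781 0.0101 0.0801] lo [ 0.4658 -0.      0.0608] hi [0.4838 0.0161 0.0991]
scene post0.10 160 mean [0.4782 0.0099 0.1199] lo [ 0.466 -0.001  0.101] hi [0.4836 0.0158 0.1386]
scene post0.14 166 mean [0.478  0.0098 0.1602] lo [ 4.656e-01 -2.000e-04  1.415e-01] hi [0.4841 0.0156 0.1785]
scene post0.18 176 mean [0.4783 0.0103 0.2001] lo [ 4.659e-01 -2.000e-04  1.807e-01] hi [0.4845 0.016  0.2186]
scene post0.22 197 mean [0.4783 0.01   0.24  ] lo [ 0.4657 -0.0012  0.2204] hi [0.4844 0.0167 0.2588]
scene wood 361 mean [0.6675 0.0258 0.2776] lo [0.6371 0.0146 0.2679] hi [0.6941 0.0324 0.283 ]
scene jig 244 mean [0.6133 0.0138 0.0789] lo [ 0.5954 -0.0037  0.0701] hi [0.6353 0.0368 0.0865]
top base 38 mean [ 0.4753 -0.0483  0.0199] lo [ 0.4555 -0.0519  0.0144] hi [ 0.4959 -0.0462  0.0247]
grip top 0.2840052009831498 z at .665 0.2816349089436872 slope -0.00046719451514443
```

View pics/f.png

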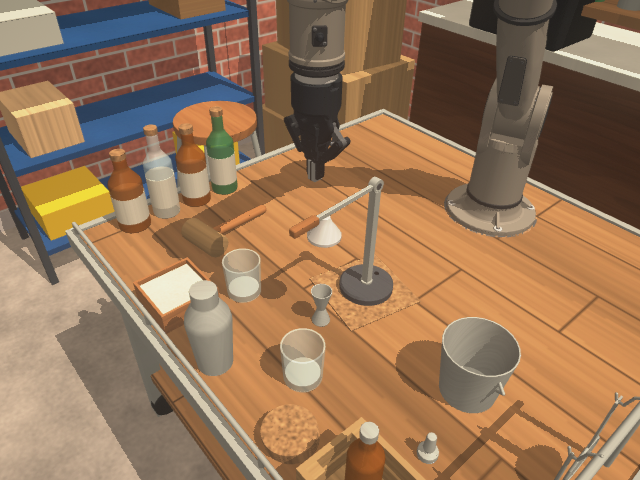

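The arm is level (slope about 0), the lamp is upright and the jigger hasn't moved; the grip top is at z = 0.282. Next I press with the shut fingertips.

Emit:
drive_tool(increments=[{"claw": 0.0, "dx": -0.013, "dy": 0, "dz": 0, "wx": 0, "wy": 0, "wz": 0}, {"claw": 0.0, "dx": -0.013, "dy": 0, "dz": 0.01, "wx": 0, "wy": 0, "wz": 0}, {"claw": 0.0, "dx": 0, "dy": 0, "dz": 0.015, "wx": 0, "wy": 0, "wz": 0}, {"claw": 0.0, "dx": 0, "dy": 0, "dz": 0.01, "wx": 0, "wy": 0, "wz": 0}, {"claw": 0.0, "dx": 0, "dy": 0, "dz": 0.005, "wx": 0, "wy": 0, "wz": 0}, {"claw": 0.0, "dx": 0, "dy": 0, "dz": 0.005, "wx": 0, "wy": 0, "wz": 0}, {"claw": 0.0, "dx": 0, "dy": 0, "dz": 0, "wx": 0, "wy": 0, "wz": 0}, {"claw": 0.0, "dx": 0, "dy": 0, "dz": 0, "wx": 0, "wy": 0, "wz": 0}, {"claw": 0.0, "dx": 0, "dy": 0, "dz": 0, "wx": 0, "wy": 0, "wz": 0}])

```text
t: 23.68
eef_pos: [0.6656, 0.0219, 0.3128]
tool_rot: [0.0, -0.038, 0.999, 0.0]
contact_force: [0.1, 0.0, 0.4]
gripper_width: 0.001
grasp_force: 0.0
```

Emit:
drive_tool(increments=[{"claw": 0.0, "dx": 0, "dy": 0, "dz": 0.001, "wx": 0, "wy": 0, "wz": 0}, {"claw": 0.0, "dx": 0, "dy": 0, "dz": 0.001, "wx": 0, "wy": 0, "wz": 0}, {"claw": 0.0, "dx": 0, "dy": 0, "dz": 0, "wx": 0, "wy": 0, "wz": 0}, {"claw": 0.0, "dx": 0, "dy": 0, "dz": 0, "wx": 0, "wy": 0, "wz": 0}])

```text
t: 24.18
eef_pos: [0.6655, 0.0219, 0.3103]
tool_rot: [-0.0, -0.038, 0.999, 0.0]
contact_force: [-0.7, -1.6, 0.2]
gripper_width: 0.004
grasp_force: 0.0
```

```bash
cat >> h.py <<'E'
def grip():
    p,d,W=look("scene");hsv=cv2.cvtColor(p,cv2.COLOR_RGB2HSV);m=(hsv[...,1]>110)&(W[...,2]>.2)&(W[...,2]<.31)&(abs(W[...,0]-.666)<.04)&(abs(W[...,1]-.022)<.02)
    w=W[m];print("grip",m.sum(),"z mean",w[:,2].mean().round(4),"98%",np.percentile(w[:,2],98).round(4),"low2%",np.percentile(w[:,2],2).round(4))
E
python3 - <<'E'
from h import *
s,R=state();arm();grip()
E
```

```text
t 24.18 tcp [0.6655 0.0219 0.3103] F [-0.71 -1.63  0.22] w 0.004 g 0.0
[[-9.971e-01 -7.560e-02 -0.000e+00]
 [-7.560e-02  9.971e-01  0.000e+00]
 [ 0.000e+00  1.000e-04 -1.000e+00]]
arm 148 ang 0.061 slope ang 0.003 offset 0.0025
grip 362 z mean 0.2776 98% 0.2831 low2% 0.2674
```

Emit:
drive_tool(increments=[{"claw": 0.0, "dx": 0, "dy": 0, "dz": 0.001, "wx": 0, "wy": 0, "wz": 0}, {"claw": 0.0, "dx": 0, "dy": 0, "dz": 0.001, "wx": 0, "wy": 0, "wz": 0}, {"claw": 0.0, "dx": 0, "dy": 0, "dz": 0.001, "wx": 0, "wy": 0, "wz": 0}, {"claw": 0.0, "dx": 0, "dy": 0, "dz": 0.001, "wx": 0, "wy": 0, "wz": 0}, {"claw": 0.0, "dx": 0, "dy": 0, "dz": 0.001, "wx": 0, "wy": 0, "wz": 0}, {"claw": 0.0, "dx": 0, "dy": 0, "dz": 0.001, "wx": 0, "wy": 0, "wz": 0}, {"claw": 0.0, "dx": 0, "dy": 0, "dz": 0, "wx": 0, "wy": 0, "wz": 0}, {"claw": 0.0, "dx": 0, "dy": 0, "dz": 0, "wx": 0, "wy": 0, "wz": 0}, {"claw": 0.0, "dx": 0, "dy": 0, "dz": 0, "wx": 0, "wy": 0, "wz": 0}])

```text
t: 25.4
eef_pos: [0.6655, 0.0219, 0.3044]
tool_rot: [0.0, -0.038, 0.999, 0.0]
contact_force: [0.1, 0.4, -0.3]
gripper_width: -0.001
grasp_force: 0.0
```

```bash
python3 - <<'E'
from h import *
s,R=state();arm();grip();F=[]
for i in range(6): read_camera("top");F.append(get_obs()["contact_force"])
print(np.mean(F,0),np.std(F,0))
E
```

```text
t 25.4 tcp [0.6655 0.0219 0.3044] F [ 0.15  0.4  -0.33] w -0.001 g 0.0
[[-9.971e-01 -7.560e-02  1.000e-04]
 [-7.560e-02  9.971e-01  1.000e-04]
 [-1.000e-04  0.000e+00 -1.000e+00]]
arm 142 ang 0.063 slope ang 0.003 offset 0.0027
grip 367 z mean 0.2777 98% 0.2831 low2% 0.2666
[ 0.13165549 -0.07796283  0.15940485] [0.25722215 0.40597397 0.34983512]
```

Emit:
drive_tool(increments=[{"claw": 0.0, "dx": 0, "dy": 0, "dz": 0.001, "wx": 0, "wy": 0, "wz": 0}, {"claw": 0.0, "dx": 0, "dy": 0, "dz": 0.001, "wx": 0, "wy": 0, "wz": 0}, {"claw": 0.0, "dx": 0, "dy": 0, "dz": 0.001, "wx": 0, "wy": 0, "wz": 0}, {"claw": 0.0, "dx": 0, "dy": 0, "dz": 0, "wx": 0, "wy": 0, "wz": 0}, {"claw": 0.0, "dx": 0, "dy": 0, "dz": 0, "wx": 0, "wy": 0, "wz": 0}, {"claw": 0.0, "dx": 0, "dy": 0, "dz": 0, "wx": 0, "wy": 0, "wz": 0}])

```text
t: 26.55
eef_pos: [0.6655, 0.0219, 0.3014]
tool_rot: [0.0, -0.038, 0.999, 0.0]
contact_force: [-0.5, 0.8, 0.8]
gripper_width: 0.002
grasp_force: 0.0
```

```bash
cat > chk.py <<'E'
from h import *
s,R=state();arm();grip();F=[]
for i in range(8): read_camera("top");F.append(get_obs()["contact_force"])
print(np.mean(F,0),np.std(F,0))
p,d,W=look("scene");cv2.imwrite("pics/g%.0f.png"%(s["t"]*10),cv2.resize(p[130:290,250:410,::-1],None,fx=3.5,fy=3.5,interpolation=cv2.INTER_CUBIC))
E
python3 chk.py; ls pics
```

```text
t 26.55 tcp [0.6655 0.0219 0.3014] F [-0.53  0.77  0.76] w 0.002 g 0.0
[[-9.971e-01 -7.560e-02  1.000e-04]
 [-7.560e-02  9.971e-01  0.000e+00]
 [-1.000e-04  0.000e+00 -1.000e+00]]
arm 146 ang 0.059 slope ang -0.013 offset 0.0036
grip 369 z mean 0.2779 98% 0.2841 low2% 0.2675
[ 0.10284384 -0.17287134  0.06076366] [0.37681062 0.42084886 0.51215467]
a1.png
a2.png
b.png
c.png
ct.png
d.png
e.png
f.png
ft.png
g266.png
m_scene.png
m_top.png
scene0.png
top0.png
```

View pics/g266.png

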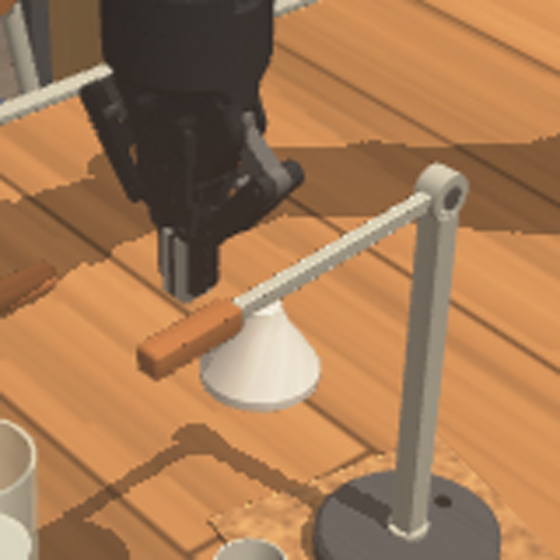

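The fingertips (188,298) are centred above the grip (190,325), with a few mm of gap still visible. I'll measure the tip height from depth.

```bash
python3 - <<'E'
from h import *
for n in("scene","top"):
    p,d,W=look(n);m=(abs(W[...,0]-.6655)<.03)&(abs(W[...,1]-.022)<.05)&(W[...,2]>.26)&(W[...,2]<.34)
    hsv=cv2.cvtColor(p,cv2.COLOR_RGB2HSV);k=m&((hsv[...,2]<110)|(W[...,2]>.288))
    w=W[k]
    if len(w): i=np.argsort(w[:,2])[:8];print(n,len(w),w[i].round(4), [np.round(w[(w[:,2]>z)&(w[:,2]<z+.006)].mean(0),4) for z in(.284,.29,.296)])
E
```

```text
scene 283 [[0.6916 0.0243 0.2677]
 [0.6916 0.0216 0.2682]
 [0.6933 0.0294 0.2717]
 [0.6931 0.0264 0.2719]
 [0.6928 0.0204 0.2724]
 [0.6932 0.0238 0.2725]
 [0.692  0.025  0.2727]
 [0.692  0.0194 0.2736]] [array([nan, nan, nan]), array([nan, nan, nan]), array([0.6652, 0.0271, 0.3013])]<stdin>:6: RuntimeWarning: Mean of empty slice.
  ret = um.true_divide(
```

```bash
python3 - <<'E'
from h import *
p,d,W=look("scene")
for v in range(200,228,2): print(v,[(W[v,u].round(3).tolist(),p[v,u].max()) for u in(299,303,308)])
g=get_obs()["eef_pos"]
c=calibration("scene");K,R,t=[np.array(c[k]) for k in("intrinsics","R","t")]
for dz in(0,-.01,-.025): q=K@(R@(g+[0,0,dz])+t);print(dz,q[:2]/q[2])
E
```

```text
200 [([0.676, 0.025, 0.335], np.uint8(79)), ([0.669, 0.027, 0.333], np.uint8(81)), ([0.664, 0.034, 0.335], np.uint8(57))]
202 [([0.675, 0.023, 0.33], np.uint8(79)), ([0.672, 0.03, 0.332], np.uint8(82)), ([0.664, 0.034, 0.331], np.uint8(60))]
204 [([0.676, 0.025, 0.327], np.uint8(69)), ([0.671, 0.029, 0.327], np.uint8(81)), ([0.664, 0.033, 0.326], np.uint8(57))]
206 [([0.675, 0.023, 0.322], np.uint8(68)), ([0.67, 0.027, 0.322], np.uint8(84)), ([0.666, 0.036, 0.325], np.uint8(57))]
208 [([0.674, 0.022, 0.317], np.uint8(68)), ([0.67, 0.027, 0.318], np.uint8(83)), ([0.665, 0.035, 0.32], np.uint8(58))]
210 [([0.674, 0.022, 0.313], np.uint8(69)), ([0.671, 0.029, 0.315], np.uint8(82)), ([0.664, 0.034, 0.315], np.uint8(62))]
212 [([0.675, 0.023, 0.309], np.uint8(70)), ([0.67, 0.028, 0.311], np.uint8(82)), ([0.663, 0.033, 0.31], np.uint8(60))]
214 [([0.675, 0.024, 0.306], np.uint8(104)), ([0.671, 0.029, 0.307], np.uint8(107)), ([0.398, -0.29, 0.003], np.uint8(207))]
216 [([0.42, -0.3, 0.002], np.uint8(134)), ([0.671, 0.029, 0.303], np.uint8(151)), ([0.399, -0.288, -0.001], np.uint8(209))]
218 [([0.425, -0.294, 0.0], np.uint8(214)), ([0.417, -0.288, 0.0], np.uint8(169)), ([0.649, 0.015, 0.281], np.uint8(194))]
220 [([0.432, -0.286, 0.002], np.uint8(225)), ([0.659, 0.013, 0.28], np.uint8(147)), ([0.653, 0.02, 0.281], np.uint8(206))]
222 [([0.434, -0.282, -0.001], np.uint8(178)), ([0.663, 0.019, 0.281], np.uint8(201)), ([0.657, 0.024, 0.281], np.uint8(210))]
224 [([0.672, 0.02, 0.281], np.uint8(200)), ([0.668, 0.025, 0.282], np.uint8(211)), ([0.66, 0.029, 0.281], np.uint8(207))]
226 [([0.677, 0.025, 0.283], np.uint8(212)), ([0.671, 0.029, 0.282], np.uint8(210)), ([0.66, 0.029, 0.277], np.uint8(154))]
0 [302.98921555 213.60638241]
-0.01 [303.01220131 218.37931458]
-0.025 [303.04607868 225.41386057]
```

Emit:
drive_tool(increments=[{"claw": 0.0, "dx": 0, "dy": 0, "dz": 0.002, "wx": 0, "wy": 0, "wz": 0}, {"claw": 0.0, "dx": 0, "dy": 0, "dz": 0.002, "wx": 0, "wy": 0, "wz": 0}, {"claw": 0.0, "dx": 0, "dy": 0, "dz": 0.002, "wx": 0, "wy": 0, "wz": 0}, {"claw": 0.0, "dx": 0, "dy": 0, "dz": 0, "wx": 0, "wy": 0, "wz": 0}, {"claw": 0.0, "dx": 0, "dy": 0, "dz": 0, "wx": 0, "wy": 0, "wz": 0}])

```text
t: 27.88
eef_pos: [0.6655, 0.0219, 0.2954]
tool_rot: [0.0, -0.038, 0.999, 0.0]
contact_force: [0.6, 0.4, -0.5]
gripper_width: -0.0
grasp_force: 0.0
```

```bash
python3 chk.py; python3 - <<'E'
from h import *
p,d,W=look("scene")
m=(abs(W[...,0]-.6655)<.02)&(abs(W[...,1]-.025)<.02)
z=W[m][:,2];h=np.histogram(z,np.arange(.264,.330,.003));print([(round(a,3),int(n)) for n,a in zip(*h)])
E
```

```text
t 27.88 tcp [0.6655 0.0219 0.2954] F [ 0.64  0.42 -0.49] w -0.0 g 0.0
[[-9.971e-01 -7.560e-02  0.000e+00]
 [-7.560e-02  9.971e-01  0.000e+00]
 [-1.000e-04  0.000e+00 -1.000e+00]]
arm 147 ang 0.065 slope ang -0.008 offset 0.0033
grip 366 z mean 0.2778 98% 0.2831 low2% 0.2673
[-0.28099377 -0.07688316  0.25543614] [0.36758951 0.56588949 0.63125144]
[(np.float64(0.264), 3), (np.float64(0.267), 18), (np.float64(0.27), 20), (np.float64(0.273), 23), (np.float64(0.276), 32), (np.float64(0.279), 104), (np.float64(0.282), 26), (np.float64(0.285), 0), (np.float64(0.288), 0), (np.float64(0.291), 0), (np.float64(0.294), 5), (np.float64(0.297), 6), (np.float64(0.3), 12), (np.float64(0.303), 20), (np.float64(0.306), 26), (np.float64(0.309), 25), (np.float64(0.312), 18), (np.float64(0.315), 35), (np.float64(0.318), 22), (np.float64(0.321), 26), (np.float64(0.324), 28)]
```

Emit:
drive_tool(increments=[{"claw": 0.0, "dx": 0, "dy": 0, "dz": 0.002, "wx": 0, "wy": 0, "wz": 0}, {"claw": 0.0, "dx": 0, "dy": 0, "dz": 0.002, "wx": 0, "wy": 0, "wz": 0}, {"claw": 0.0, "dx": 0, "dy": 0, "dz": 0.002, "wx": 0, "wy": 0, "wz": 0}, {"claw": 0.0, "dx": 0, "dy": 0, "dz": 0.002, "wx": 0, "wy": 0, "wz": 0}, {"claw": 0.0, "dx": 0, "dy": 0, "dz": 0.001, "wx": 0, "wy": 0, "wz": 0}, {"claw": 0.0, "dx": 0, "dy": 0, "dz": 0, "wx": 0, "wy": 0, "wz": 0}, {"claw": 0.0, "dx": 0, "dy": 0, "dz": 0, "wx": 0, "wy": 0, "wz": 0}])

```text
t: 29.35
eef_pos: [0.6655, 0.0219, 0.2865]
tool_rot: [0.0, -0.038, 0.999, 0.0]
contact_force: [-0.3, 0.4, -0.2]
gripper_width: -0.004
grasp_force: 0.0
```

```bash
cat >> chk.py <<'E'
m=(abs(W[...,0]-.6655)<.02)&(abs(W[...,1]-.025)<.02)
z=W[m][:,2];h=np.histogram(z,np.arange(.258,.312,.003));print([(round(float(a),3),int(n)) for n,a in zip(*h)])
E
python3 chk.py
```

```text
t 29.35 tcp [0.6655 0.0219 0.2865] F [-0.28  0.44 -0.16] w -0.004 g 0.0
[[-9.971e-01 -7.560e-02  2.000e-04]
 [-7.560e-02  9.971e-01  0.000e+00]
 [-2.000e-04  0.000e+00 -1.000e+00]]
arm 149 ang 0.064 slope ang 0.002 offset 0.0027
grip 333 z mean 0.2776 98% 0.2938 low2% 0.2667
[ 0.1313714  -0.04801959  0.15505376] [0.4810228  0.7929933  0.64255077]
[(0.258, 0), (0.261, 0), (0.264, 3), (0.267, 17), (0.27, 26), (0.273, 24), (0.276, 29), (0.279, 72), (0.282, 25), (0.285, 3), (0.288, 9), (0.291, 11), (0.294, 17), (0.297, 25), (0.3, 26), (0.303, 22), (0.306, 25)]
```

Emit:
drive_tool(increments=[{"claw": 0.0, "dx": 0, "dy": 0, "dz": 0.001, "wx": 0, "wy": 0, "wz": 0}, {"claw": 0.0, "dx": 0, "dy": 0, "dz": 0.001, "wx": 0, "wy": 0, "wz": 0}, {"claw": 0.0, "dx": 0, "dy": 0, "dz": 0.001, "wx": 0, "wy": 0, "wz": 0}, {"claw": 0.0, "dx": 0, "dy": 0, "dz": 0.001, "wx": 0, "wy": 0, "wz": 0}, {"claw": 0.0, "dx": 0, "dy": 0, "dz": 0.001, "wx": 0, "wy": 0, "wz": 0}, {"claw": 0.0, "dx": 0, "dy": 0, "dz": 0.001, "wx": 0, "wy": 0, "wz": 0}, {"claw": 0.0, "dx": 0, "dy": 0, "dz": 0, "wx": 0, "wy": 0, "wz": 0}, {"claw": 0.0, "dx": 0, "dy": 0, "dz": 0, "wx": 0, "wy": 0, "wz": 0}, {"claw": 0.0, "dx": 0, "dy": 0, "dz": 0, "wx": 0, "wy": 0, "wz": 0}])

```text
t: 31.02
eef_pos: [0.6654, 0.0219, 0.2804]
tool_rot: [-0.0, -0.038, 0.999, 0.0]
contact_force: [-0.1, -0.8, 0.1]
gripper_width: -0.003
grasp_force: 0.0
```

```bash
python3 chk.py
```

```text
t 31.02 tcp [0.6654 0.0219 0.2804] F [-0.13 -0.81  0.13] w -0.003 g 0.0
[[-0.9971 -0.0756 -0.    ]
 [-0.0756  0.9971  0.    ]
 [ 0.      0.     -1.    ]]
arm 146 ang 0.062 slope ang -0.004 offset 0.0029
grip 299 z mean 0.2765 98% 0.2896 low2% 0.2669
[ 0.06489186 -0.05438347  0.25768682] [0.33598134 0.52670365 0.41649504]
[(0.258, 0), (0.261, 0), (0.264, 7), (0.267, 19), (0.27, 24), (0.273, 22), (0.276, 33), (0.279, 64), (0.282, 5), (0.285, 11), (0.288, 19), (0.291, 25), (0.294, 20), (0.297, 20), (0.3, 26), (0.303, 23), (0.306, 26)]
```

Emit:
drive_tool(increments=[{"claw": 0.0, "dx": 0, "dy": 0, "dz": 0.001, "wx": 0, "wy": 0, "wz": 0}, {"claw": 0.0, "dx": 0, "dy": 0, "dz": 0.001, "wx": 0, "wy": 0, "wz": 0}, {"claw": 0.0, "dx": 0, "dy": 0, "dz": 0.001, "wx": 0, "wy": 0, "wz": 0}, {"claw": 0.0, "dx": 0, "dy": 0, "dz": 0, "wx": 0, "wy": 0, "wz": 0}, {"claw": 0.0, "dx": 0, "dy": 0, "dz": 0, "wx": 0, "wy": 0, "wz": 0}, {"claw": 0.0, "dx": 0, "dy": 0, "dz": 0, "wx": 0, "wy": 0, "wz": 0}])

```text
t: 32.33
eef_pos: [0.6654, 0.0219, 0.2773]
tool_rot: [-0.0, -0.038, 0.999, -0.0]
contact_force: [-0.4, -0.0, -0.3]
gripper_width: 0.003
grasp_force: 0.1
```

```bash
python3 chk.py; ls -t pics | head -1
```

```text
t 32.33 tcp [0.6654 0.0219 0.2773] F [-0.43 -0.04 -0.31] w 0.003 g 0.06
[[-9.971e-01 -7.560e-02 -2.000e-04]
 [-7.560e-02  9.971e-01 -0.000e+00]
 [ 2.000e-04 -0.000e+00 -1.000e+00]]
arm 150 ang 0.037 slope ang -0.028 offset 0.0032
grip 303 z mean 0.2738 98% 0.2971 low2% 0.2633
[0.41599951 0.08650687 0.04038181] [0.45858093 0.42910181 0.33713597]
[(0.258, 0), (0.261, 6), (0.264, 22), (0.267, 25), (0.27, 20), (0.273, 34), (0.276, 57), (0.279, 12), (0.282, 11), (0.285, 18), (0.288, 24), (0.291, 25), (0.294, 15), (0.297, 32), (0.3, 15), (0.303, 29), (0.306, 26)]
g323.png
```

```bash
python3 - <<'E'
from h import *
for n in("scene","top"):
    p,d,W=look(n);m=(abs(W[...,0]-.6655)<.1)&(abs(W[...,1]-.022)<.12)
    for z in np.arange(.27,.46,.01):
        w=W[m&(W[...,2]>z)&(W[...,2]<z+.01)&(p.max(2)<120)]-[.6654,.0219,0]
        if len(w)>3: print(n,round(z,3),len(w),"x",np.percentile(w[:,0],[3,97]).round(3),"y",np.percentile(w[:,1],[3,97]).round(3))
E
```

```text
scene 0.27 17 x [-0.026  0.029] y [-0.007  0.007]
scene 0.28 45 x [-0.007  0.011] y [-0.01   0.013]
scene 0.29 78 x [-0.007  0.011] y [-0.013  0.014]
scene 0.3 82 x [-0.006  0.011] y [-0.006  0.015]
scene 0.31 47 x [0.002 0.011] y [-0.012  0.014]
scene 0.32 125 x [-0.01   0.013] y [-0.028  0.031]
scene 0.33 176 x [-0.012  0.014] y [-0.036  0.038]
scene 0.34 222 x [-0.015  0.017] y [-0.043  0.046]
scene 0.35 221 x [-0.004  0.017] y [-0.05   0.055]
scene 0.36 306 x [-0.012  0.017] y [-0.054  0.061]
scene 0.37 263 x [-0.014  0.02 ] y [-0.054  0.059]
scene 0.38 242 x [-0.009  0.019] y [-0.027  0.042]
scene 0.39 126 x [-0.011  0.01 ] y [0.011 0.041]
scene 0.4 111 x [-0.011  0.036] y [0.002 0.038]
scene 0.41 277 x [-0.02   0.037] y [-0.01   0.038]
scene 0.42 277 x [-0.018  0.037] y [-0.011  0.038]
scene 0.43 279 x [-0.019  0.037] y [-0.011  0.038]
scene 0.44 306 x [-0.018  0.037] y [-0.01   0.037]
scene 0.45 259 x [-0.027  0.036] y [-0.022  0.036]
top 0.36 35 x [-0.009  0.011] y [-0.061 -0.05 ]
top 0.37 43 x [-0.008  0.014] y [-0.059 -0.051]
```

View pics/g323.png

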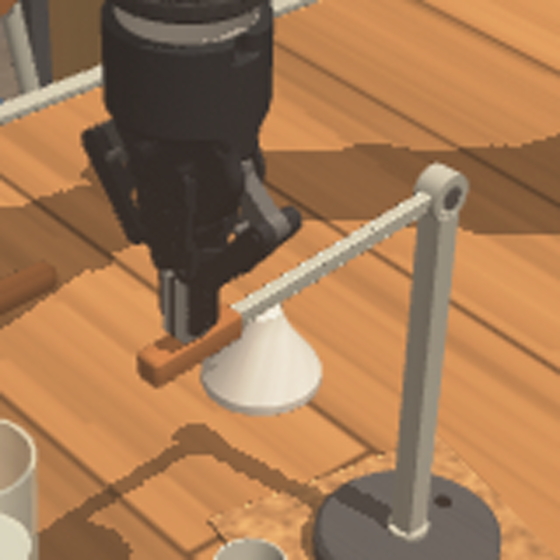

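```bash
python3 - <<'E'
from h import *
c=calibration("scene");K,R,t=[np.array(c[k]) for k in("intrinsics","R","t")]
def px(P): q=K@(R@P+t);return (q[:2]/q[2])
Rt=np.array([[-0.9112,-0.0756,-0.405],[-0.0691,0.9971,-0.0307],[0.4061,0,-0.9138]]);T=np.array([.6211,.0185,.1526])
for y in(.014,.025):
  for z in(-.02,-.01,0,.01,.02,.03): print("e",y,z,((px(T+Rt@[0,y,z])-[240,160])*3).round(0))
T=get_obs()["eef_pos"]
for z in(-.04,-.02,0,.02): print("g",z,((px(T+[0,0,-z])-[250,130])*3.5).round(0))
E
```

```text
e 0.014 -0.02 [248. 317.]
e 0.014 -0.01 [252. 325.]
e 0.014 0 [256. 333.]
e 0.014 0.01 [260. 340.]
e 0.014 0.02 [264. 348.]
e 0.014 0.03 [268. 355.]
e 0.025 -0.02 [260. 325.]
e 0.025 -0.01 [264. 333.]
e 0.025 0 [269. 341.]
e 0.025 0.01 [273. 349.]
e 0.025 0.02 [277. 356.]
e 0.025 0.03 [281. 364.]
g -0.04 [185. 265.]
g -0.02 [185. 299.]
g 0 [186. 332.]
g 0.02 [186. 364.]
```

The fingertips touch the grip (187,335) and the arm has given way about 4 mm, still well within level. One more very slow press, reading the force while it moves.

Emit:
drive_tool(increments=[{"claw": 0.0, "dx": 0, "dy": 0, "dz": 0.0007, "wx": 0, "wy": 0, "wz": 0}, {"claw": 0.0, "dx": 0, "dy": 0, "dz": 0.0007, "wx": 0, "wy": 0, "wz": 0}, {"claw": 0.0, "dx": 0, "dy": 0, "dz": 0.0007, "wx": 0, "wy": 0, "wz": 0}])

```text
t: 33.35
eef_pos: [0.6655, 0.0219, 0.2753]
tool_rot: [0.0, -0.038, 0.999, 0.0]
contact_force: [0.1, 0.3, 0.4]
gripper_width: -0.0
grasp_force: 0.5
```

Emit:
drive_tool(increments=[{"claw": 0.0, "dx": 0, "dy": 0, "dz": 0.0007, "wx": 0, "wy": 0, "wz": 0}])

```text
t: 33.48
eef_pos: [0.6655, 0.0219, 0.2746]
tool_rot: [0.0, -0.038, 0.999, 0.0]
contact_force: [0.3, 0.8, 1.5]
gripper_width: -0.0
grasp_force: 0.5
```

Emit:
drive_tool(increments=[{"claw": 0.0, "dx": 0, "dy": 0, "dz": 0.0007, "wx": 0, "wy": 0, "wz": 0}])

```text
t: 33.6
eef_pos: [0.6655, 0.0219, 0.2738]
tool_rot: [0.0, -0.038, 0.999, -0.0]
contact_force: [0.2, 0.7, 1.4]
gripper_width: 0.004
grasp_force: 0.5
```

```bash
python3 chk.py
```

```text
t 33.6 tcp [0.6655 0.0219 0.2738] F [0.2  0.7  1.37] w 0.004 g 0.48
[[-9.971e-01 -7.560e-02  1.000e-04]
 [-7.560e-02  9.971e-01 -0.000e+00]
 [-1.000e-04 -0.000e+00 -1.000e+00]]
arm 151 ang 0.023 slope ang -0.045 offset 0.0032
grip 304 z mean 0.2695 98% 0.2891 low2% 0.2591
[0.19358825 0.08480084 0.17327197] [0.45690903 0.43359962 0.58528167]
[(0.258, 9), (0.261, 23), (0.264, 18), (0.267, 27), (0.27, 50), (0.273, 41), (0.276, 10), (0.279, 11), (0.282, 17), (0.285, 25), (0.288, 24), (0.291, 18), (0.294, 27), (0.297, 19), (0.3, 26), (0.303, 24), (0.306, 15)]
```

Emit:
drive_tool(increments=[{"claw": 0.0, "dx": 0, "dy": 0, "dz": -0.005, "wx": 0, "wy": 0, "wz": 0}, {"claw": 0.0, "dx": 0, "dy": 0, "dz": -0.015, "wx": 0, "wy": 0, "wz": 0}, {"claw": 0.0, "dx": 0, "dy": 0, "dz": -0.03, "wx": 0, "wy": 0, "wz": 0}, {"claw": 0.0, "dx": 0, "dy": 0, "dz": -0.03, "wx": 0, "wy": 0, "wz": 0}, {"claw": 0.0, "dx": 0, "dy": 0, "dz": 0, "wx": 0, "wy": 0, "wz": 0}, {"claw": 0.0, "dx": 0, "dy": 0, "dz": 0, "wx": 0, "wy": 0, "wz": 0}])

```text
t: 34.9
eef_pos: [0.6653, 0.0219, 0.3539]
tool_rot: [-0.0, -0.038, 0.999, 0.0]
contact_force: [-0.4, 0.3, 0.6]
gripper_width: -0.0
grasp_force: 0.0
```

```bash
python3 - <<'E'
from h import *
state();arm();grip();lamp("scene")
p,d,W=look("scene");m=(abs(W[...,0]-.615)<.05)&(abs(W[...,1]-.018)<.05)&(W[...,2]>.215)&(W[...,2]<.235)
w=W[m];print("shade rim",((np.percentile(w,2,0)+np.percentile(w,98,0))/2).round(3))
E
```

```text
t 34.9 tcp [0.6653 0.0219 0.3539] F [-0.35  0.26  0.62] w -0.0 g 0.0
[[-9.971e-01 -7.560e-02 -1.000e-04]
 [-7.560e-02  9.971e-01  1.000e-04]
 [ 1.000e-04  1.000e-04 -1.000e+00]]
arm 149 ang 0.021 slope ang -0.044 offset 0.0032
grip 363 z mean 0.2698 98% 0.2758 low2% 0.2597
scene base 242 mean [0.4991 0.0072 0.018 ] lo [ 0.4412 -0.0441  0.0105] hi [0.5344 0.0666 0.0246]
scene post0.06 147 mean [0.4782 0.0101 0.0798] lo [ 4.662e-01 -2.000e-04  6.100e-02] hi [0.4841 0.0163 0.0988]
scene post0.10 157 mean [0.478  0.0099 0.1198] lo [ 0.4652 -0.0005  0.1006] hi [0.4838 0.0159 0.1392]
scene post0.14 166 mean [0.4781 0.01   0.1602] lo [ 0.4656 -0.0014  0.1412] hi [0.4838 0.0164 0.1791]
scene post0.18 178 mean [0.4783 0.0101 0.2003] lo [ 0.4661 -0.0005  0.1808] hi [0.4842 0.016  0.2192]
scene post0.22 196 mean [0.4782 0.01   0.2402] lo [4.661e-01 2.000e-04 2.208e-01] hi [0.4844 0.0161 0.259 ]
scene wood 363 mean [0.6669 0.0254 0.2698] lo [0.6362 0.0143 0.2593] hi [0.6935 0.0319 0.276 ]
scene jig 235 mean [0.6132 0.014  0.0793] lo [ 0.5955 -0.0041  0.0707] hi [0.6357 0.0365 0.0868]
shade rim [0.616 0.026 0.226]
```

The lamp stands upright, the arm is at about -0.04 rad, the shade is over the jigger, and nothing else has moved. Handing in.

```bash
python3 -c "
from station import *
print(hand_in())"
```

```text
the job is handed in; nothing more can be done
None
```

The job is handed in, and no verdict came back: the lamp stands upright on the mat, its arm within about 0.04 rad of level and its shade over the unmoved jigger; the arm slipped about 8 mm at the grip under a press of about 1 N, then held, and I couldn't confirm the press step counts because the camera put the shut fingertips at the reported TCP, not 25 mm ahead of it.

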